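# Consolidate screw-jar trays on a repair bench

### The arm

A 7-joint arm with a two-finger parallel gripper is mounted at the origin on the work surface. World frame = base frame: x ahead of the robot, y to its left, z up, the work surface at z = 0. Lengths are in m, angles in rad, forces in N, time in s.
With the tool pointing down it reaches from about 0.425 to 0.925 m from the base axis. Payload 6.8 kg.
Tool frame: the origin (TCP) lies at the very end of the fingers, on their centre line; the grasp point (between the pads) lies 19 mm behind it (bot.grip_depth is the distance from the TCP to the grasp point, in m); z points along the fingers, y is the direction in which the jaws open and shut (so a half turn about z gives the same grasp; the last joint's range is limited). The gripper opens to 85 mm and grips with 20 to 120 N. Pads are 22 mm wide; open, the fingers measure 114 mm over their backs; the gripper's body (76 mm by 85 mm) begins 54 mm behind the grasp point. The pads swing forward as they close: fully open they stand 13 mm farther back than shut.
Start: joints at [1.234, 0.477, 0.022, 1.555, -0.011, 1.109, -0.083], TCP at [0.153, -0.657, 0.231] pointing down, gripper open.
Joint ranges: [-2.96, 2.96], [-0.34, 2.1], [-1.41, 1.46], [0.24, 2.44], [-1.37, 4.51], [0.17, 1.92], [-2.96, 2.96]. Speed limits (rad/s): [2.39, 2.39, 3.14, 3.14, 3.14, 3.14, 3.14].

### API

Orientations are given as a unit quaternion [w, x, y, z].
In Python, from station import bot gives the robot as it stands.
- The arm moves only by the tool step_arm, never from a script. Its argument "increments" is a list of rows, each a list of 7 numbers: the shift along the world's x, y, z in m, then the turn, a rotation vector about the world's x, y, z in degrees, then the gripper command: -1 is fully open, 1 is shut, values between are in proportion. In form: [[dx, dy, dz, rx, ry, rz, fingers], ...]. A call has 1 to 10 rows; each row is the pose to reach, as a shift and turn from the pose commanded when the call began; what a row does not reach only later rows make up. A row lasts 1/12 s, in which the tool goes at most 41.7 mm and 7.16 degrees, less where a joint would pass 70% of its speed; a pose out of reach is approached as far as the arm can. A call with a gripper value outside its range is refused whole. The fingers move at their own pace and stop on an object; "force" is the grip in N (left out, the last holds). Time passes only in rows, so rows that repeat a pose let the fingers close. It gives the time, the measured TCP pose, the force and the opening at its end, in the units of the state.
- bot.get_obs(): the state, without advancing time (a new reading comes with each control period).
- bot.read_camera(name): name is "side" or "top" or "wrist"; returns a dict with "color" (400x640x3 uint8, red, green, blue), "intrinsics" (3x3 intrinsics, pixels), "D" ([k1, k2, p1, p2, k3] as OpenCV has them; the pictures are not rectified), "extrinsics" (4x4, takes a point from camera to world coordinates). Camera axes: x right, y up, looking along -z (the intrinsics and any distortion apply to the point x, -y, -z); pixel columns grow to the right and rows downward; lengths in m; the calibration is good to about 2 mm. A picture is of the moment at which its call begins. There is no depth.
- bot.hand_in(): hands the job in, once; it reports no verdict.
Trained networks look in the newest picture that a camera, given by its name, has taken for a name from the list of things; names that differ only in an ending like _2 or _b are one class to them, and where a whole thing is asked for, a point or a joint stands for the part that bears it (a point fixed in the world has none). Each returns a list of dicts, best first, with "conf" (0 to 1); they miss things now and then, are a little off and sometimes report something else, mostly with a low value. They report only what shows in the picture. A call takes as long as a camera call. They do not tell look-alikes from the thing itself.
- bot.recognise(thing, camera): "location" ([column, row] as shares, 0 to 1, of the picture: columns of its width, rows of its height, amid what is visible of it).
- bot.place_of(thing, camera): "location" ([column, row] as shares, 0 to 1, of the picture: columns of its width, rows of its height: a listed point, or the origin of a listed thing).
The state is a dict: "t": time; "q": joint angles; "joint_vel": joint speeds; "joint_torque": joint torques, N m; "eef_pos": TCP position; "tool_rot": TCP orientation; "contact_force": force on the tool from outside, world axes, zero at the start; "torque": the same for the moment, N m; "gripper_width": opening from 0.0 (shut) to 1.0 (fully open).
Only numpy, scipy, OpenCV 4.12 (cv2) and the standard library are available. Lean on these libraries where they do the work, as an engineer would, in place of code of your own. Each camera call takes 0.05 s, during which the arm holds its last target.

### The job

Fill up the parts tray that already holds two screw jars with the single jars from the other two part-filled trays, one jar standing upright in each pocket. Stack the two emptied trays squarely on the tray that is already empty, then lift the dust cover off its hook and set it down over the full tray so that it stands flat on the bench. Leave the full tray and the bottom tray of the stack where they are, keep jars upright, and do not disturb the other things on the bench.

Things in the scene. Friction and masses are not known exactly. Their poses are not given: they have to be found in the camera images.
- tray_main: grey plastic parts tray 160 x 44 mm, 18 mm high; floor, walls 3 mm. A row of four pockets centred at x -57, -19, 19, 57 mm, each 35 (x) by 38 mm, dividers 12 mm high. Origin: centre of underside; x along the row (roughly away from the robot), z up; same either way round. About 90 g, loose. Holds two jars at the start, in any pockets; to be filled and covered.
- tray_b: tray just like tray_main; holds one jar at the start, to be emptied and stacked. Its outer walls, 44 mm apart, can be pinched from above.
- tray_c: tray just like tray_main; holds one jar at the start, to be emptied and stacked.
- tray_empty: tray just like tray_main, empty at the start: the bottom of the stack. Trays stack flat, floor on wall tops, 18 mm higher each, without interlocking.
- jar_1: white screw jar with metal cap, upright cylinder 26 mm in diameter, 40 mm tall, about 45 g; all four alike. Origin: centre of underside, z up. It stands loosely in a pocket, its foot 3 mm above the tray's underside, its top 25 mm above the tray's walls. In tray_main at the start.
- jar_2: jar just like jar_1; in tray_main at the start.
- jar_3: jar just like jar_1; in tray_b at the start.
- jar_4: jar just like jar_1; in tray_c at the start.
- cover: white dust cover: box open below, 176 (x) x 60 (y) mm outside, 50 mm high, inside 170 x 54 x 47 mm: goes over a filled tray with 5 mm to spare all round and stands on the bench. Origin: centre of underside, z up; same either way round. About 140 g. At the start it hangs level by its handle on the stand's hook, x along the hook bar, underside 40 mm above the bench.
- cover_handle (a point): middle of the cover's handle, 94 mm above its underside: an upright plate on the cover's top, 8 mm thick (x), 44 mm wide (y), from 50 to 112 mm above the underside, with a window 20 mm wide, 54 to 92 mm up. The hook bar goes through the window. The two side edges, 44 mm apart, can be pinched from above, fingers either side of the bar.
- stand: fixed steel hook stand, 132 mm high. Origin at the foot of its 14 mm post. A round bar, 8 mm thick, centre 128 mm up, runs 145 mm along the stand's -x (roughly towards the robot) and turns up at its end. The cover hangs about 120 mm from the post and comes off by lifting it 14 to 28 mm, then drawing it along the stand's -x; past 125 mm its rear end is clear of the tip.
- hook_tip (a point): top of the upturned end of the hook, 144 mm above the bench, 12 mm above the top of the bar.
- bit_block: fixed bystander: wooden block 60 x 90 x 30 mm with upright bits to 60 mm, origin at the centre of the underside; stands at the opposite end of the row from the hook stand.
- tweezers: bystander: flat steel tweezers 115 mm long (x), 10 mm wide, 7 mm high, lying between trays; origin at the centre of the underside.
- suction_lifter: bystander: suction lifter, rubber foot 32 mm in diameter, 6 mm high, with a knob 18 mm in diameter up to 33 mm; between trays at their far ends; origin at the centre of the underside.
- driver: bystander: small aluminium screwdriver about 130 mm long (x, from -73 to +57 mm), 11 mm wide and high, lying between trays; origin on its underside.
- phone: bystander: black phone 70 x 145 x 8 mm lying flat at the near right corner of the mat; origin at the centre of the underside.
- alcohol: bystander: white bottle 60 mm in diameter, 110 mm tall, behind the trays; origin at the centre of the underside.
Mind the look-alikes: they are no part of the job. Leave any orange or turquoise look-alike of the jar_3 alone. What is shaped like the tray_b but purple is not meant.

How it is judged:
On the way:
1. all four jars stand upright in the four pockets of the tray that held two (x of jar_1 in the frame of tray_main between -0.074 and 0.074 m and y of jar_1 in the frame of tray_main between -0.018 and 0.018 m and z of jar_1 in the frame of tray_main between -0.007 and 0.007 m and angle between each of jar_1, jar_2, jar_3, jar_4's own z axis and vertical below 0.12 rad and x of jar_2 in the frame of tray_main between -0.074 and 0.074 m and y of jar_2 in the frame of tray_main between -0.018 and 0.018 m and z of jar_2 in the frame of tray_main between -0.007 and 0.007 m and x of jar_3 in the frame of tray_main between -0.074 and 0.074 m and y of jar_3 in the frame of tray_main between -0.018 and 0.018 m and z of jar_3 in the frame of tray_main between -0.007 and 0.007 m and x of jar_4 in the frame of tray_main between -0.074 and 0.074 m and y of jar_4 in the frame of tray_main between -0.018 and 0.018 m and z of jar_4 in the frame of tray_main between -0.007 and 0.007 m), for 0.2 s.
At the end, for the whole second after the job is handed in: All four jars upright on the pocket floors of tray_main; tray_b and tray_c stacked flat on tray_empty, either order, within 12 mm and 0.12 rad; cover flat on the bench over tray_main, within 12 mm and 0.12 rad; tray_main and tray_empty flat, within 40 mm of their starts; all at rest (all of step 1 and ((horizontal distance between each of tray_b, tray_c and tray_empty below 0.012 m and angle between the x axis of each of tray_b, tray_c and the x axis of tray_empty, either way round below 0.12 rad and z of tray_b in the frame of tray_empty between 0.014 and 0.022 m and angle between each of tray_b, tray_c's own z axis and vertical below 0.06 rad and z of tray_c in the frame of tray_empty between 0.032 and 0.04 m) or (horizontal distance between each of tray_c, tray_b and tray_empty below 0.012 m and angle between the x axis of each of tray_c, tray_b and the x axis of tray_empty, either way round below 0.12 rad and z of tray_c in the frame of tray_empty between 0.014 and 0.022 m and angle between each of tray_c, tray_b's own z axis and vertical below 0.06 rad and z of tray_b in the frame of tray_empty between 0.032 and 0.04 m)) and height (world z) of each of tray_main, tray_empty below 0.01 m and angle between each of tray_main, tray_empty's own z axis and vertical below 0.05 rad and distance of each of tray_main, tray_empty from where it was at the start of the episode below 0.04 m and horizontal distance between cover and tray_main below 0.012 m and angle between the x axis of cover and the x axis of tray_main, either way round below 0.12 rad and height (world z) of cover below 0.006 m and angle between cover's own z axis and vertical below 0.06 rad and linear speed of each of jar_1, jar_2, jar_3, jar_4, tray_b, tray_c, tray_main, tray_empty, cover below 0.03 m/s); the robot touches nothing.
It fails at once if a jar is tipped over (angle between any of jar_1, jar_2, jar_3, jar_4's own z axis and vertical above 0.8 rad).
It fails at once if a bystander is moved by more than 30 mm or tipped over (distance of any of tweezers, suction_lifter, driver, phone, alcohol from where it was at the start of the episode above 0.03 m or angle between any of tweezers, suction_lifter, driver, phone, alcohol's own z axis and vertical above 0.6 rad).
It also fails if it takes over 72 s, if anything falls off the work surface, if the arm or the gripper's body presses on something with over 40 N, if the wrist force passes 120 N, or if a joint passes its speed limit or range.

## Working session

There is one attempt and no reset: what is moved stays moved. The work goes in short steps, Python scripts to look and compute and a tool call to move; the robot and the scene stay as the last step left them, time stands still between calls to the robot, and variables do not carry over. Pictures are saved under pics/ and viewed, and the job is handed in when it is done.

Besides the shell and the picture viewer there is one more tool, called after "Emit:" in YAML: its name, and indented under it one key for each argument. step_arm: Moves the arm, as the interface text tells. Its arguments: {"type":"object","properties":{"increments":{"type":"array","items":{"type":"array","items":{"type":"number"}}},"force":{"type":"number"}},"required":["increments"]}

```bash
ls -la; mkdir -p pics; cat > h.py <<'E'
import numpy as np, cv2, sys
from station import bot
def snap(name, fn=None):
    c=bot.read_camera(name)
    if fn: cv2.imwrite('pics/'+fn, cv2.cvtColor(np.asarray(c['color'],dtype=np.uint8),cv2.COLOR_RGB2BGR))
    return c
def ray(c,uv):
    K=np.array(c['intrinsics'],float);D=np.array(c['D'],float);E=np.array(c['extrinsics'],float)
    p=cv2.undistortPoints(np.array([[uv]],float),K,D)[0,0]
    d=E[:3,:3]@np.array([p[0],-p[1],-1.0]); return E[:3,3],d/np.linalg.norm(d)
def atz(c,uv,z):
    o,d=ray(c,uv); return o+d*(z-o[2])/d[2]
def proj(c,P):
    K=np.array(c['intrinsics'],float);D=np.array(c['D'],float);E=np.array(c['extrinsics'],float)
    P=np.atleast_2d(P); q=(P-E[:3,3])@E[:3,:3]; q=q*[1,-1,-1]
    return cv2.projectPoints(q,np.zeros(3),np.zeros(3),K,D)[0][:,0]
def tri(rays):
    A=np.zeros((3,3));b=np.zeros(3)
    for o,d in rays:
        M=np.eye(3)-np.outer(d,d);A+=M;b+=M@o
    X=np.linalg.solve(A,b)
    return X,[np.linalg.norm((np.eye(3)-np.outer(d,d))@(X-o)) for o,d in rays]
E
python3 - <<'E'
from h import *
np.set_printoptions(precision=4,suppress=True)
o=bot.get_obs();print(o)
for n in ['top','side','wrist']:
    c=snap(n,n+'0.png');print(n,np.array(c['extrinsics']),np.array(c['intrinsics'])[[0,1,0,1],[0,1,2,2]],c['D'])
E
```

```text
total 12
drwxr-xr-x  3 agent agent 4096 Dec  6 19:53 .
drwxr-xr-x 23 root  root  4096 Dec  6 19:53 ..
drwxr-xr-x  2 agent agent 4096 Dec  6 19:53 pics
{'t': 0.0, 'q': array([ 1.2339,  0.4778,  0.0224,  1.5564, -0.0115,  1.1093, -0.0831]), 'joint_vel': array([ 0.0007, -0.0012,  0.0018, -0.0002, -0.0012,  0.0022, -0.0004]), 'joint_torque': array([ -0.0005, -59.6444,   1.607 , -28.1205,   0.0123,   0.0093,
        -0.    ]), 'eef_pos': array([ 0.1529, -0.6568,  0.2303]), 'tool_rot': array([-0.0009,  0.9935,  0.1141, -0.0002]), 'contact_force': array([-1.0335,  0.0365,  0.5462]), 'torque': array([-0.0509,  0.0064, -0.0185]), 'gripper_width': 0.9985335922267893}
top [[ 0.0933  0.9703 -0.2231  0.2506]
 [-0.9956  0.0901 -0.0248 -0.0309]
 [-0.004   0.2245  0.9745  1.3479]
 [ 0.      0.      0.      1.    ]] [515.9125 515.9125 318.18   200.6956] [-0.1456  0.      0.      0.      0.    ]
side [[ 0.9284  0.2316 -0.2905  0.19  ]
 [-0.3715  0.5958 -0.7121 -0.8452]
 [ 0.0081  0.769   0.6392  0.8557]
 [ 0.      0.      0.      1.    ]] [455.7457 455.7457 314.6067 202.9169] [-0.0251  0.      0.      0.      0.    ]
wrist [[ 0.2263  0.9202  0.3195  0.2347]
 [-0.974   0.2143  0.073  -0.6383]
 [-0.0013 -0.3277  0.9448  0.3736]
 [ 0.      0.      0.      1.    ]] [327.2228 327.2228 323.6252 202.0601] [0.007 0.    0.    0.    0.   ]
```

View pics/top0.png

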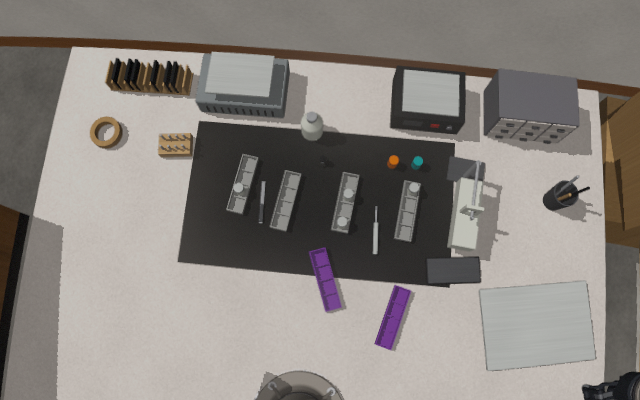

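View pics/side0.png

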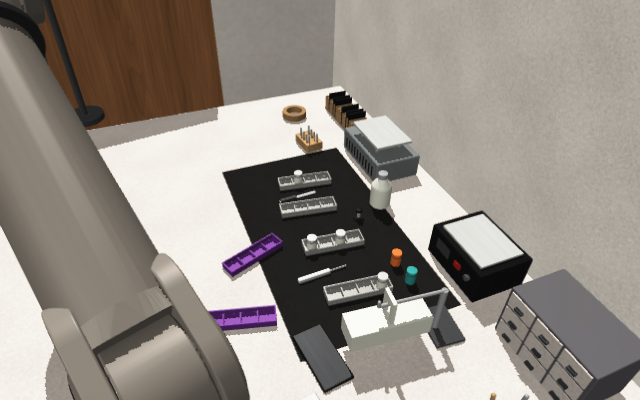

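```bash
python3 - <<'E'
from h import *
np.set_printoptions(precision=4,suppress=True)
c={n:snap(n) for n in ['top','side']}
t=c['top']
for th in ['tray_main','jar_1','cover','cover_handle','hook_tip','stand','tweezers','suction_lifter','driver','phone','alcohol','bit_block']:
    for n in ['top','side']:
        for r in bot.place_of(th,n):
            uv=np.array(r['location'])*[640,400]
            z={'cover':.04,'cover_handle':.134,'hook_tip':.144,'jar_1':.003}.get(th,0)
            print(th,n,round(r['conf'],2),uv.round(1),atz(c[n],uv,z)[:2])
im=t['color'][120:300,170:510];cv2.imwrite('pics/top1.png',cv2.resize(im[:,:,::-1],None,fx=2.35,fy=2.35,interpolation=cv2.INTER_CUBIC))
im=c['side']['color'][150:360,250:480];cv2.imwrite('pics/side1.png',cv2.resize(im[:,:,::-1],None,fx=2.8,fy=2.8,interpolation=cv2.INTER_CUBIC))
E
```

```text
tray_main top 0.96 [345.8 200.8] [ 0.5658 -0.0703]
tray_main top 0.35 [455.  268.5] [ 0.4101 -0.3723]
tray_main side 0.82 [327.  243.4] [ 0.5471 -0.06  ]
jar_1 top 0.56 [413.7 160.9] [ 0.6941 -0.2466]
jar_1 top 0.55 [343.6 197.3] [ 0.5741 -0.0636]
jar_1 top 0.55 [241.1 189.9] [0.569  0.2133]
jar_1 top 0.51 [394.8 166.7] [ 0.6726 -0.1957]
jar_1 top 0.41 [339.  220.7] [ 0.5095 -0.0567]
jar_1 top 0.41 [410. 192.] [ 0.6054 -0.2408]
jar_1 side 0.71 [310.2 249.7] [ 0.4961 -0.0681]
jar_1 side 0.62 [407.9 278.5] [ 0.6829 -0.247 ]
jar_1 side 0.55 [382.7 283.9] [ 0.6173 -0.2394]
jar_1 side 0.47 [296.7 181.9] [0.5638 0.2195]
jar_1 side 0.46 [337.9 243.4] [ 0.5728 -0.0733]
jar_1 side 0.43 [395.8 262.9] [ 0.681  -0.1906]
cover top 0.83 [462.4 216.3] [ 0.5432 -0.3764]
cover side 0.6 [385.4 333.2] [ 0.5404 -0.3858]
cover_handle top 0.61 [473.3 207.4] [ 0.5468 -0.3779]
cover_handle side 0.73 [388.6 305.2] [ 0.5367 -0.3844]
hook_tip top 0.66 [473.7 218.7] [ 0.5166 -0.3769]
hook_tip side 0.86 [377.2 299.7] [ 0.5176 -0.3709]
stand top 0.74 [464.3 172.8] [ 0.6746 -0.3888]
stand side 0.81 [433.4 325.7] [ 0.6668 -0.3856]
tweezers top 0.45 [258.7 201.5] [0.5422 0.1624]
tweezers side 0.5 [297.  199.6] [0.5361 0.1412]
suction_lifter top 0.66 [320.8 160.9] [0.671  0.0068]
suction_lifter side 0.41 [356.7 215.9] [0.669 0.011]
driver top 0.59 [373.  225.4] [ 0.5056 -0.1478]
driver side 0.69 [305.6 183.8] [0.5873 0.204 ]
driver side 0.64 [324.7 273.2] [ 0.5009 -0.1541]
driver side 0.36 [327.5 243.6] [ 0.5481 -0.0612]
phone top 0.89 [454.1 271.8] [ 0.4012 -0.3703]
phone side 0.83 [322.2 356.5] [ 0.4068 -0.3649]
alcohol top 0.97 [311.5 130.6] [0.7563 0.0406]
alcohol top 0.23 [373.2 226.6] [ 0.5025 -0.1485]
alcohol side 0.73 [380.1 202.9] [0.7588 0.0383]
bit_block top 0.93 [175.7 147.7] [0.6735 0.413 ]
bit_block top 0.57 [409.5 189.9] [ 0.6118 -0.2396]
bit_block side 0.75 [311.1 142.2] [0.691  0.4211]
```

View pics/top1.png

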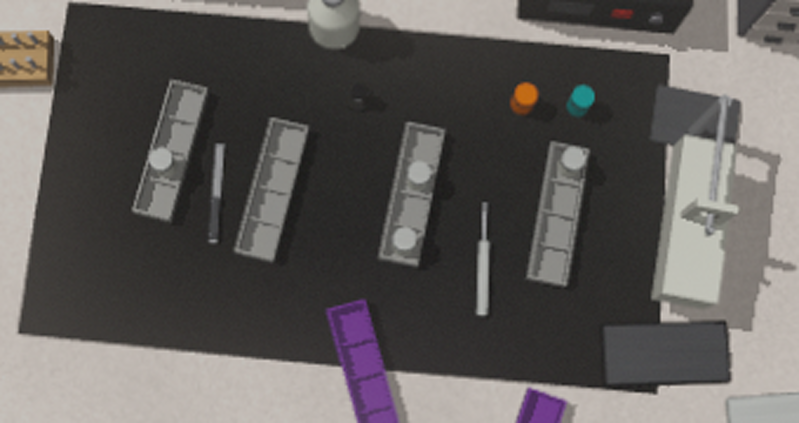

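View pics/side1.png

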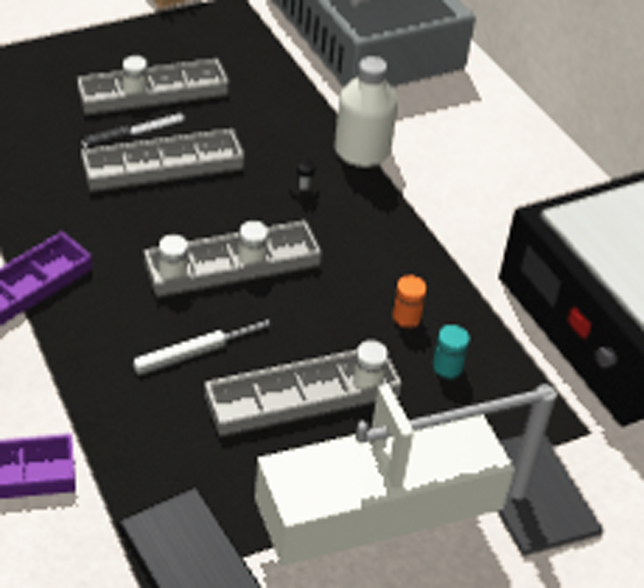

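View pics/wrist0.png

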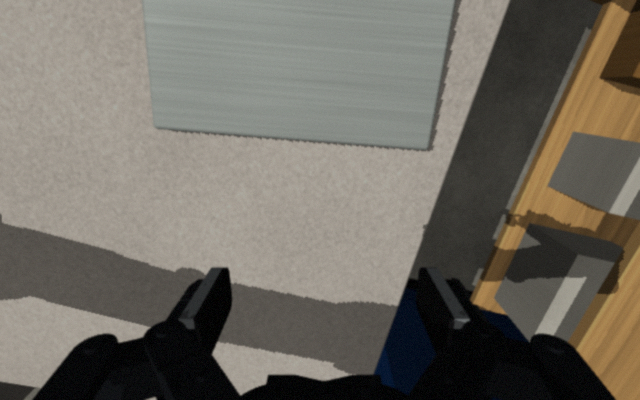

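Emit:
step_arm:
  increments:
    - [0.2, 0.2, 0.03, 0, 0, -7, -1]
    - [0.2, 0.2, 0.03, 0, 0, -14, -1]
    - [0.2, 0.2, 0.03, 0, 0, -20, -1]
    - [0.2, 0.2, 0.03, 0, 0, -20, -1]
    - [0.3, 0.3, 0.05, 0, 0, -20, -1]
    - [0.3, 0.3, 0.05, 0, 0, -20, -1]
    - [0.3, 0.3, 0.05, 0, 0, -20, -1]
    - [0.3, 0.3, 0.05, 0, 0, -20, -1]
    - [0.3, 0.3, 0.05, 0, 0, -20, -1]
    - [0.3, 0.3, 0.05, 0, 0, -20, -1]

```text
t: 2.28
eef_pos: [0.4468, -0.3632, 0.2806]
tool_rot: [0.0, 0.998, -0.06, 0.0]
contact_force: [1.1, 0.1, 0.4]
gripper_width: 0.997
```

Emit:
step_arm:
  increments:
    - [0.15, 0.12, 0.02, 0, 0, 0, -1]
    - [0.15, 0.12, 0.02, 0, 0, 0, -1]
    - [0.15, 0.12, 0.02, 0, 0, 0, -1]
    - [0.15, 0.12, 0.02, 0, 0, 0, -1]
    - [0.15, 0.12, 0.02, 0, 0, 0, -1]
    - [0.15, 0.12, 0.02, 0, 0, 0, -1]
    - [0.15, 0.12, 0.02, 0, 0, 0, -1]
    - [0.15, 0.12, 0.02, 0, 0, 0, -1]

```text
t: 2.95
eef_pos: [0.595, -0.2458, 0.2997]
tool_rot: [0.0, 0.998, -0.061, -0.0]
contact_force: [-0.1, -1.3, 0.5]
gripper_width: 1.001
```

```bash
python3 - <<'E'
from h import *
np.set_printoptions(precision=4,suppress=True)
o=bot.get_obs();print(o['t'],o['eef_pos'],o['tool_rot'],o['q'])
c=snap('wrist','w1.png');print(np.array(c['extrinsics']))
np.save('w1.npy',c['color']); import pickle; pickle.dump(c,open('w1.pkl','wb'))
for th in ['tray_main','jar_1','cover','cover_handle','hook_tip','stand','tweezers','driver']:
        for r in bot.place_of(th,'wrist'):
            uv=np.array(r['location'])*[640,400]
            z={'cover':.04,'cover_handle':.134,'hook_tip':.144,'jar_1':.003}.get(th,0)
            print(th,round(r['conf'],2),uv.round(1),atz(c,uv,z)[:2])
E
```

```text
2.95 [ 0.595  -0.2458  0.2997] [ 0.0004  0.9982 -0.0606 -0.0005] [ 0.394   0.3794 -0.1353  1.545   0.0542  1.2215 -1.4424]
[[-0.1214  0.9375  0.326   0.6784]
 [-0.9926 -0.115  -0.0388 -0.2563]
 [ 0.0011 -0.3284  0.9446  0.4428]
 [ 0.      0.      0.      1.    ]]
tray_main 0.67 [198.9 191.2] [ 0.5631 -0.065 ]
jar_1 0.9 [320.4  84.5] [ 0.6832 -0.2532]
jar_1 0.66 [211.6 232.6] [ 0.4995 -0.0691]
jar_1 0.64 [202.3 183.9] [ 0.5738 -0.0736]
jar_1 0.58 [324.3 143.1] [ 0.6094 -0.2492]
jar_1 0.52 [  6.6 213.6] [0.5644 0.2138]
cover 0.91 [431.8 183.5] [ 0.5474 -0.38  ]
cover 0.39 [201. 194.] [ 0.5695 -0.084 ]
cover_handle 0.59 [460.1 214.4] [ 0.5419 -0.379 ]
cover_handle 0.36 [432.7 185.4] [ 0.5759 -0.3519]
hook_tip 0.92 [459.3 239.2] [ 0.5194 -0.3747]
stand 0.76 [427.7  87.4] [ 0.6631 -0.3887]
tweezers 0.89 [ 53.4 221.6] [0.5435 0.1557]
driver 0.72 [271.1 223.7] [ 0.5015 -0.1576]
driver 0.44 [ 96.6 210.9] [0.552  0.0881]
```

View pics/w1.png

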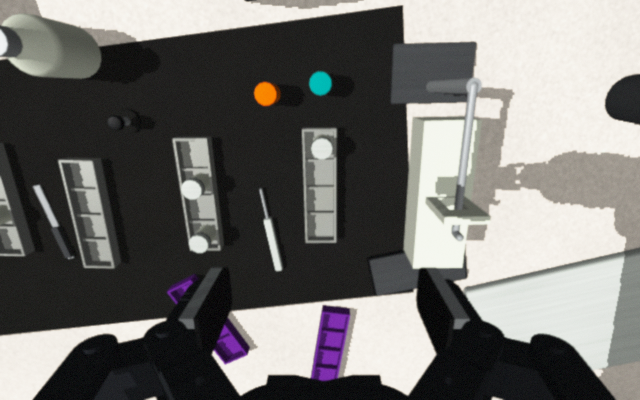

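Emit:
step_arm:
  increments:
    - [0.0, 0.29, 0, 0, 0, 0, -1]
    - [0.0, 0.29, 0, 0, 0, 0, -1]
    - [0.0, 0.29, 0, 0, 0, 0, -1]
    - [0.0, 0.29, 0, 0, 0, 0, -1]
    - [0.0, 0.29, 0, 0, 0, 0, -1]
    - [0.0, 0.29, 0, 0, 0, 0, -1]
    - [0.0, 0.29, 0, 0, 0, 0, -1]
    - [0.0, 0.29, 0, 0, 0, 0, -1]

```text
t: 4.07
eef_pos: [0.5947, 0.0566, 0.3005]
tool_rot: [-0.003, 0.999, -0.054, 0.0]
contact_force: [-0.2, 1.5, 0.8]
gripper_width: 0.998
```

```bash
cat >> h.py <<'E'
import pickle
from scipy.optimize import minimize
def traymodel(p,z0=0.):
    x,y,a=p; R=np.array([[np.cos(a),-np.sin(a)],[np.sin(a),np.cos(a)]])
    q=np.array([[80,22],[80,-22],[-80,-22],[-80,22]])/1000@R.T+[x,y]
    return np.vstack([np.c_[q,np.full(4,z0+.018)],np.c_[q,np.full(4,z0)]])
def fittray(c,p0,thr=75,z0=0.,S=4,h=None):
    im=c['color'].astype(np.uint8); g=im.min(axis=2); sat=im.max(axis=2).astype(int)-g
    m=((g>thr)&(sat<40)).astype(np.uint8)
    mm=cv2.resize(m*255,None,fx=S,fy=S,interpolation=cv2.INTER_LINEAR)>127
    # restrict to grown ROI
    def mask(p,grow=0):
        uv=proj(c,traymodel(p,z0)); hull=cv2.convexHull(uv.astype(np.float32))[:,0]
        M=np.zeros(mm.shape,np.uint8); cv2.fillConvexPoly(M,np.round((hull+0.5)*S*16-8).astype(int),1,shift=4)
        if grow: M=cv2.dilate(M,np.ones((grow,grow)))
        return M>0
    roi=mask(p0,12*S+1)
    m2=cv2.morphologyEx((mm&roi).astype(np.uint8),cv2.MORPH_CLOSE,np.ones((6*S+1,6*S+1)))>0
    def f(p):
        A=mask(p); return 1-(A&m2).sum()/((A|m2).sum())
    best=minimize(f,p0,method='Nelder-Mead',options=dict(initial_simplex=np.array(p0)+np.array([[0,0,0],[.01,0,0],[0,.01,0],[0,0,.08]]),xatol=1e-5,fatol=1e-6))
    return best.x,best.fun,m2
def draw(c,pts,fn,crop=None,s=1):
    im=c['color'][:,:,::-1].copy().astype(np.uint8)
    im=cv2.resize(im,None,fx=s,fy=s,interpolation=cv2.INTER_CUBIC)
    for poly in pts:
        uv=proj(c,poly); cv2.polylines(im,[np.round((uv+.5)*s).astype(int)],True,(0,0,255),1)
    if crop: x0,y0,x1,y1=[int(v*s) for v in crop]; im=im[y0:y1,x0:x1]
    cv2.imwrite('pics/'+fn,im)
E
python3 - <<'E'
from h import *
np.set_printoptions(precision=4,suppress=True)
o=bot.get_obs();print(o['t'],o['eef_pos'])
c2=snap('wrist','w2.png'); pickle.dump(c2,open('w2.pkl','wb'))
for th in ['tray_main','jar_1','tweezers','driver','suction_lifter']:
        for r in bot.place_of(th,'wrist'):
            uv=np.array(r['location'])*[640,400]
            z={'jar_1':.003}.get(th,0)
            print(th,round(r['conf'],2),uv.round(1),atz(c2,uv,z)[:2])
c1=pickle.load(open('w1.pkl','rb')); ct=snap('top')
G={'main':(.565,-.068,-.1),'c':(.56,-.24,-.06),'b':(.58,.205,-.12),'empty':(.552,.088,-.1)}
out={}
for k,p in G.items():
    for n,c in [('w1',c1),('w2',c2),('top',ct)]:
        if n=='w1' and k in('b',) : continue
        r=fittray(c,p); print(k,n,r[0],round(r[1],3)); out[k,n]=r[0]
draw(c1,[traymodel(out[k,'w1'])[i:i+4] for k in('main','c','empty') for i in (0,4)],'f1.png',(30,100,380,300),2.2)
draw(c2,[traymodel(out[k,'w2'])[i:i+4] for k in G if (k,'w2') in out for i in (0,4)],'f2.png',(100,80,460,300),2.2)
pickle.dump(out,open('fit.pkl','wb'))
E
```

```text
4.0667 [0.5947 0.0566 0.3005]
tray_main 0.77 [415.2 169.7] [ 0.5591 -0.0658]
jar_1 0.95 [417.1 211.9] [ 0.4973 -0.0668]
jar_1 0.85 [217.6 186.6] [0.5649 0.2107]
jar_1 0.79 [511.2  66.3] [ 0.6788 -0.185 ]
jar_1 0.76 [565.4  52.6] [ 0.6872 -0.249 ]
jar_1 0.67 [423.3 158.2] [ 0.5748 -0.0763]
jar_1 0.62 [551.2 117.1] [ 0.6112 -0.2412]
tweezers 0.63 [260.3 195.9] [0.5441 0.1542]
driver 0.57 [479.6 205.2] [ 0.497  -0.1566]
suction_lifter 0.82 [361.5  93.1] [0.6675 0.001 ]
suction_lifter 0.53 [218.2 186.6] [0.564 0.211]
main w1 [ 0.5587 -0.0669 -0.1188] 0.099
main w2 [ 0.5588 -0.0696 -0.1135] 0.024
main top [ 0.5569 -0.0585 -0.2858] 0.467
c w1 [ 0.5508 -0.2357 -0.104 ] 0.03
c w2 [ 0.5514 -0.2369 -0.1142] 0.141
c top [ 0.5532 -0.2345 -0.109 ] 0.048
b w2 [ 0.5849  0.2129 -0.1499] 0.072
b top [ 0.5865  0.2128 -0.1446] 0.067
empty w1 [ 0.5488  0.0918 -0.1514] 0.268
empty w2 [ 0.5488  0.0899 -0.1466] 0.031
empty top [ 0.551   0.0835 -0.2175] 0.453
```

View pics/f1.png

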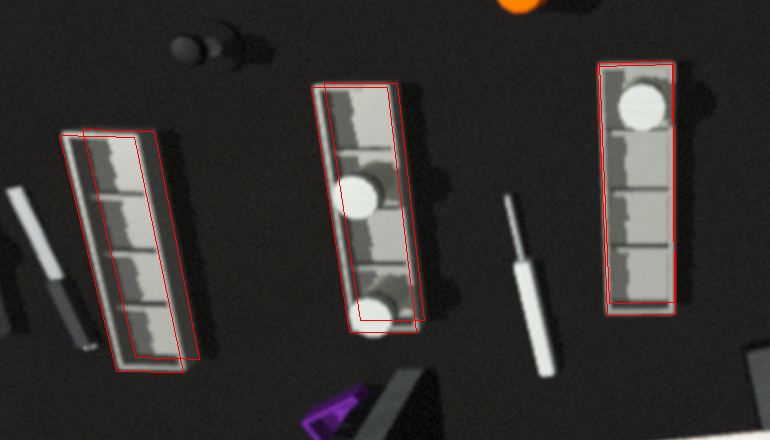

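View pics/f2.png

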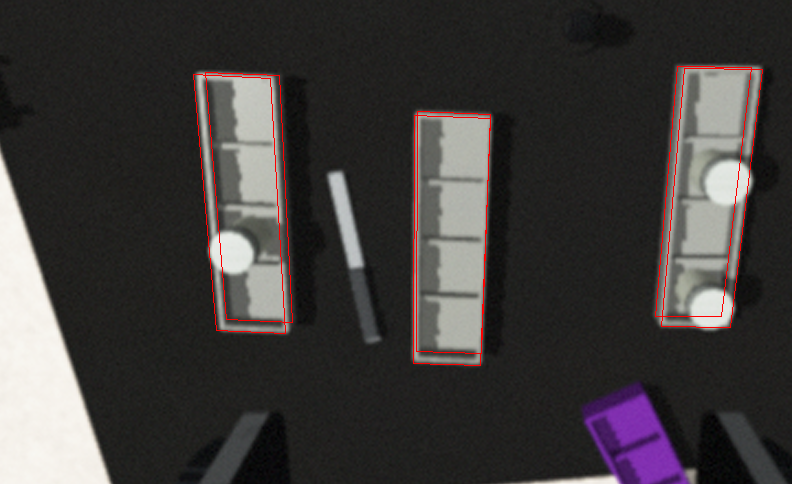

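View pics/w2.png

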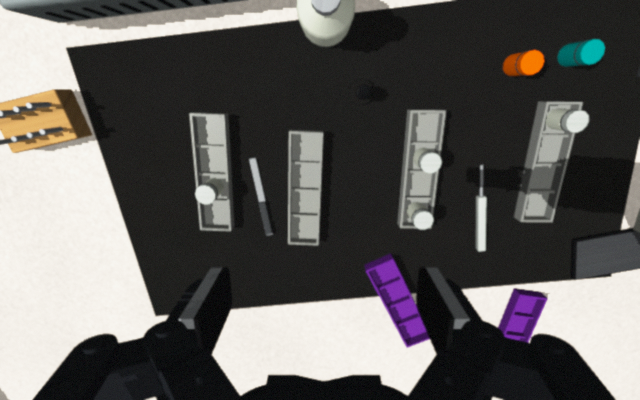

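```bash
cat >> h.py <<'E'
def topblob(c,P,thr=None,rad=14):
    """refine centre of white cap near projected P (x,y,.043)"""
    uv=proj(c,P)[0]; g=c['color'].astype(np.uint8).min(axis=2)
    u,v=np.round(uv).astype(int); x0,y0=max(u-rad,0),max(v-rad,0); w=g[y0:v+rad+1,x0:u+rad+1]
    t=thr or 205
    n,l,s,ce=cv2.connectedComponentsWithStats((w>t).astype(np.uint8))
    if n<2: return None
    i=1+np.argmax(s[1:,4]); return ce[i]+[x0,y0],s[i]
E
python3 - <<'E'
from h import *
np.set_printoptions(precision=4,suppress=True)
c1=pickle.load(open('w1.pkl','rb'));c2=pickle.load(open('w2.pkl','rb'));ct=snap('top');cs=snap('side')
J={'c':(.6077,-.2416),'b':(.5662,.2153),'m1':(.502,-.0615),'m3':(.578,-.07)}
for k,(x,y) in J.items():
    R=[];
    for n,c in [('w1',c1),('w2',c2),('top',ct),('side',cs)]:
        if n=='w1' and k=='b': continue
        b=topblob(c,(x,y,.043))
        if b is None: print(k,n,None);continue
        R.append((n,ray(c,b[0]))); print(k,n,b[0],b[1][2:],atz(c,b[0],.043)[:2])
    for sel in (['w1','w2'],['w1','w2','top','side']):
        rr=[r for n,r in R if n in sel]
        if len(rr)>1: X,e=tri(rr);print('   tri',sel,X,np.array(e))
# tray rim height: same corner in both wrist views via fits at different assumed heights skipped; cover pts
for th in ['cover_handle','hook_tip']:
  pass
E
```

```text
c w1 [321.3054 148.5772] [ 20  20 298] [ 0.6095 -0.2454]
c w2 [576.9012 121.0988] [ 21  21 324] [ 0.6094 -0.2456]
c top None
c side [382.5161 275.2903] [10  8 62] [ 0.6093 -0.2445]
   tri ['w1', 'w2'] [ 0.6094 -0.2455  0.0431] [0.0001 0.0001]
   tri ['w1', 'w2', 'top', 'side'] [ 0.6093 -0.2452  0.0435] [0.0004 0.0001 0.0004]
b w2 [204.4229 194.4585] [ 18  18 253] [0.5666 0.2149]
b top None
b side [297.5    172.3846] [ 8  4 26] [0.5649 0.2135]
   tri ['w1', 'w2', 'top', 'side'] [0.5659 0.2159 0.041 ] [0.0002 0.0002]
m1 w1 [197.8286 243.9524] [ 17  15 210] [ 0.5016 -0.0638]
m1 w2 [422.9295 220.022 ] [ 18  17 227] [ 0.5014 -0.064 ]
m1 top None
m1 side [311.3273 236.9818] [10  7 55] [ 0.5009 -0.0635]
   tri ['w1', 'w2'] [ 0.5016 -0.0639  0.0432] [0.0001 0.0001]
   tri ['w1', 'w2', 'top', 'side'] [ 0.5013 -0.0638  0.0429] [0.0003 0.0003 0.0005]
m3 w1 [190.6642 189.4354] [ 20  18 271] [ 0.5779 -0.0737]
m3 w2 [430.4754 162.7394] [ 20  19 284] [ 0.5775 -0.0739]
m3 top None
m3 side [340.1304 232.1739] [ 9  7 46] [ 0.577 -0.074]
   tri ['w1', 'w2'] [ 0.5778 -0.0738  0.0433] [0.0002 0.0002]
   tri ['w1', 'w2', 'top', 'side'] [ 0.5775 -0.0738  0.0427] [0.0004 0.0003 0.0003]
```

```bash
python3 - <<'E'
from h import *
np.set_printoptions(precision=4,suppress=True)
o=bot.get_obs();print(o['t'],o['eef_pos'],o['tool_rot'],o['q'])
E
```

```text
4.5167 [0.5958 0.0438 0.3   ] [ 0.0002  0.9981 -0.0612  0.    ] [ 0.03    0.3084 -0.2639  1.6504  0.0856  1.1941 -1.9468]
```

Emit:
step_arm:
  increments:
    - [-0.005, 0.035, -0.02, 0, 0, 0, -0.3]
    - [-0.01, 0.065, -0.045, 0, 0, 0, -0.3]
    - [-0.018, 0.1, -0.075, 0, 0, 0, -0.3]
    - [-0.024, 0.135, -0.105, 0, 0, 0, -0.3]
    - [-0.028, 0.158, -0.14, 0, 0, 0, -0.3]
    - [-0.03, 0.168, -0.175, 0, 0, 0, -0.3]
    - [-0.03, 0.1705, -0.21, 0, 0, 0, -0.3]
    - [-0.03, 0.1705, -0.235, 0, 0, 0, -0.3]
    - [-0.03, 0.1705, -0.245, 0, 0, 0, -0.3]
    - [-0.03, 0.1705, -0.245, 0, 0, 0, -0.3]

```text
t: 5.35
eef_pos: [0.5643, 0.2142, 0.0525]
tool_rot: [0.001, 0.998, -0.06, -0.002]
contact_force: [0.7, 0.2, 0.6]
gripper_width: 0.647
```

```bash
python3 - <<'E'
from h import *
np.set_printoptions(precision=4,suppress=True)
o=bot.get_obs();print(o['t'],o['eef_pos'],o['tool_rot'],o['gripper_width'])
c=snap('wrist','w3.png')
E
```

```text
5.35 [0.5643 0.2142 0.0525] [ 0.0013  0.9982 -0.0605 -0.0021] 0.6470954355952142
```

View pics/w3.png

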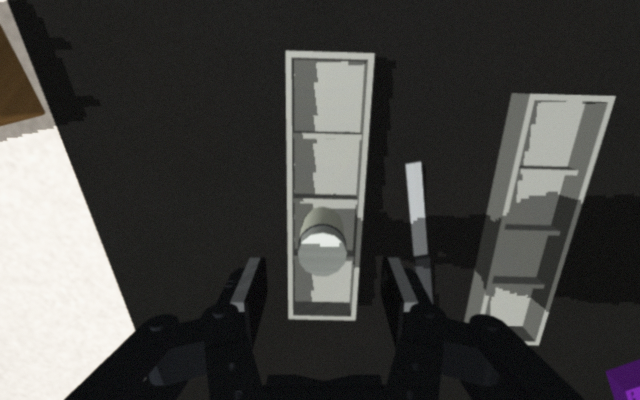

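Emit:
step_arm:
  increments:
    - [0, 0, -0.02, 0, 0, 0, -0.3]
    - [0, 0, -0.032, 0, 0, 0, -0.3]
    - [0, 0, -0.035, 0, 0, 0, -0.3]
    - [0, 0, -0.035, 0, 0, 0, 0.3]
    - [0, 0, -0.035, 0, 0, 0, 0.6]
    - [0, 0, -0.035, 0, 0, 0, 0.8]
    - [0, 0, -0.035, 0, 0, 0, 0.8]
    - [0, 0, -0.035, 0, 0, 0, 0.8]
  force: 30

```text
t: 6.07
eef_pos: [0.5665, 0.2159, 0.0212]
tool_rot: [-0.0, 0.998, -0.06, 0.001]
contact_force: [-1.0, -0.9, 6.9]
gripper_width: 0.294
```

Emit:
step_arm:
  increments:
    - [0, 0, 0.025, 0, 0, 0, 0.8]
    - [0, 0, 0.06, 0, 0, 0, 0.8]
    - [-0.003, -0.03, 0.07, 0, 0, 0, 0.8]
    - [-0.006, -0.07, 0.07, 0, 0, 0, 0.8]
    - [-0.01, -0.11, 0.07, 0, 0, 0, 0.8]
    - [-0.015, -0.15, 0.07, 0, 0, 0, 0.8]
    - [-0.02, -0.19, 0.07, 0, 0, 0, 0.8]
    - [-0.024, -0.23, 0.07, 0, 0, 0, 0.8]
    - [-0.026, -0.26, 0.07, 0, 0, 0, 0.8]
    - [-0.026, -0.275, 0.07, 0, 0, 0, 0.8]

```text
t: 6.9
eef_pos: [0.5385, -0.065, 0.0901]
tool_rot: [0.001, 0.998, -0.063, -0.0]
contact_force: [0.0, -0.1, -0.2]
gripper_width: 0.292
```

Emit:
step_arm:
  increments:
    - [0, -0.0065, 0, 0, 0, 0, 0.8]
    - [0, -0.0065, 0, 0, 0, 0, 0.8]
    - [0, -0.0065, 0, 0, 0, 0, 0.8]

```text
t: 7.15
eef_pos: [0.54, -0.0645, 0.0901]
tool_rot: [-0.0, 0.998, -0.06, 0.0]
contact_force: [-0.4, 0.1, -1.7]
gripper_width: 0.294
```

```bash
python3 - <<'E'
from h import *
np.set_printoptions(precision=4,suppress=True)
o=bot.get_obs();print(o['t'],o['eef_pos'],o['tool_rot'],o['gripper_width'])
c=snap('wrist','w4.png');pickle.dump(c,open('w4.pkl','wb'))
r=fittray(c,(.5588,-.068,-.116)); print(r[0],r[1])
draw(c,[traymodel(r[0])[:4],traymodel(r[0])[4:]],'f4.png')
E
```

```text
7.15 [ 0.54   -0.0645  0.0901] [-0.0004  0.9982 -0.0596  0.0002] 0.29357874942346074
[ 0.5601 -0.0686 -0.1227] 0.07314808284552277
```

View pics/f4.png

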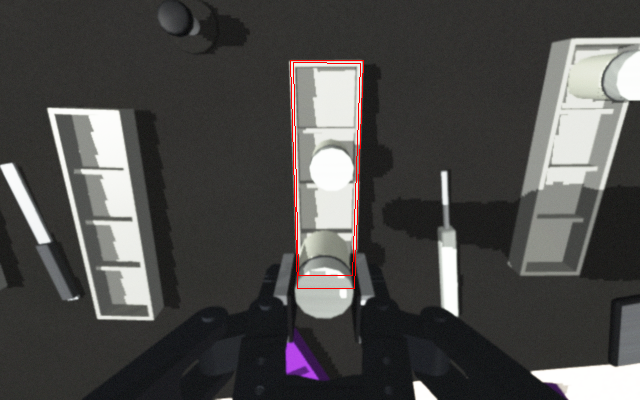

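Emit:
step_arm:
  increments:
    - [0, -0.001, -0.025, 0, 0, 0, 0.8]
    - [0, -0.001, -0.045, 0, 0, 0, 0.8]
    - [0, -0.001, -0.06, 0, 0, 0, 0.8]
    - [0, -0.001, -0.067, 0, 0, 0, 0.8]
    - [0, -0.001, -0.068, 0, 0, 0, 0.8]

```text
t: 7.62
eef_pos: [0.5394, -0.0646, 0.0211]
tool_rot: [-0.0, 0.998, -0.059, -0.001]
contact_force: [0.4, 0.5, -1.0]
gripper_width: 0.292
```

```bash
python3 - <<'E'
from h import *
np.set_printoptions(precision=4,suppress=True)
o=bot.get_obs();print(o['t'],o['eef_pos'],o['tool_rot'],o['contact_force'],o['gripper_width'])
c=snap('side')
cv2.imwrite('pics/s5.png',cv2.resize(c['color'][200:300,270:400,::-1].astype(np.uint8),None,fx=5,fy=5,interpolation=cv2.INTER_CUBIC))
snap('wrist','w5.png')
E
```

```text
7.6167 [ 0.5394 -0.0646  0.0211] [-0.0004  0.9983 -0.0586 -0.0008] [ 0.3941  0.5463 -0.9932] 0.2917132838069473
```

View pics/s5.png

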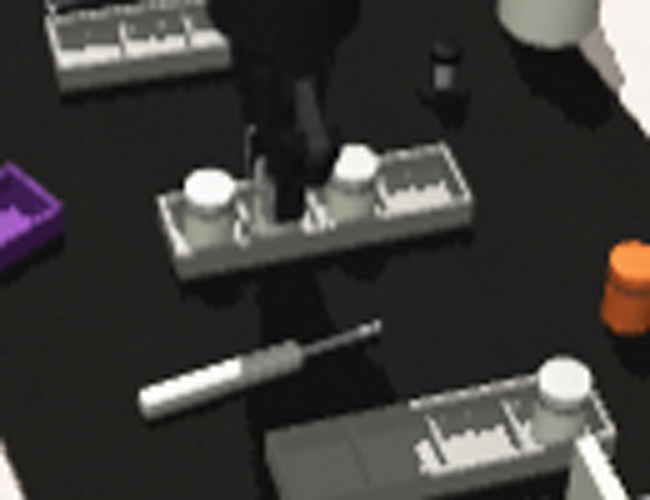

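View pics/w5.png

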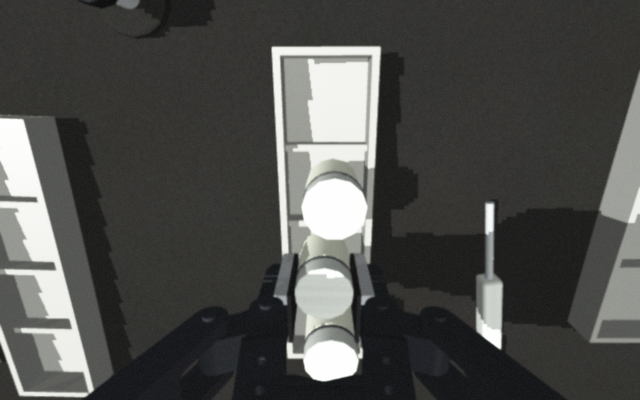

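Emit:
step_arm:
  increments:
    - [0, 0, 0.0, 0, 0, 0, 0.2]
    - [0, 0, 0.0, 0, 0, 0, -0.1]
    - [0, 0, 0.0, 0, 0, 0, -0.1]
    - [0, 0, 0.025, 0, 0, 0, -0.2]
    - [0, 0, 0.05, 0, 0, 0, -0.3]
    - [0.012, -0.032, 0.055, 0, 0, 0, -0.3]
    - [0.027, -0.07, 0.055, 0, 0, 0, -0.3]
    - [0.041, -0.107, 0.055, 0, 0, 0, -0.3]
    - [0.055, -0.143, 0.055, 0, 0, 0, -0.3]
    - [0.066, -0.171, 0.055, 0, 0, 0, -0.3]

```text
t: 8.55
eef_pos: [0.6063, -0.2419, 0.0777]
tool_rot: [0.001, 0.998, -0.061, 0.001]
contact_force: [0.2, 0.2, 0.7]
gripper_width: 0.65
```

Emit:
step_arm:
  increments:
    - [0.004, -0.009, -0.01, 0, 0, 0, -0.3]
    - [0.004, -0.009, -0.02, 0, 0, 0, -0.3]
    - [0.004, -0.009, -0.02, 0, 0, 0, -0.3]

```text
t: 8.8
eef_pos: [0.6079, -0.2461, 0.0546]
tool_rot: [-0.001, 0.998, -0.06, -0.002]
contact_force: [-0.7, 0.1, -0.6]
gripper_width: 0.648
```

```bash
python3 - <<'E'
from h import *
np.set_printoptions(precision=4,suppress=True)
o=bot.get_obs();print(o['t'],o['eef_pos'],o['tool_rot'],o['contact_force'],o['gripper_width'])
c=snap('wrist','w6.png');pickle.dump(c,open('w6.pkl','wb'))
for P in [(.54,-.0655,.043),(.6094,-.2455,.043)]:
  b=topblob(c,P,rad=30); print(b, None if b is None else atz(c,b[0],.043))
ct=snap('top');cv2.imwrite('pics/t6.png',cv2.resize(ct['color'][120:300,170:510,::-1].astype(np.uint8),None,fx=2.3,fy=2.3,interpolation=cv2.INTER_CUBIC))
E
```

```text
8.8 [ 0.6079 -0.2461  0.0546] [-0.0008  0.9982 -0.0604 -0.0019] [-0.7491  0.1216 -0.639 ] 0.6477359845494102
(array([ 45.9684, 384.3966]), array([   9,   14,   43,   31, 1044], dtype=int32)) [ 0.5403 -0.0657  0.043 ]
(array([328.4164, 276.7064]), array([ 15,  35,  41,  26, 562], dtype=int32)) [ 0.595  -0.2475  0.043 ]
```

View pics/w6.png

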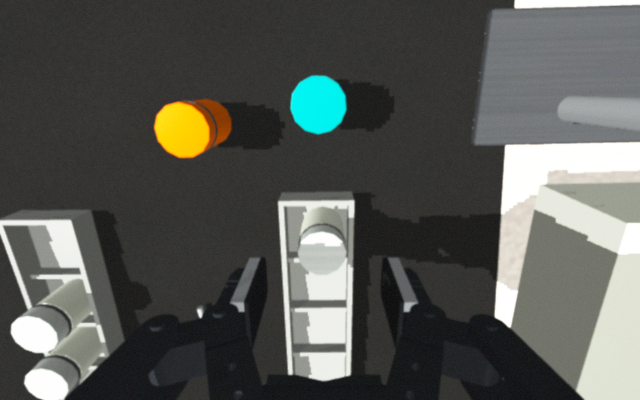

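Emit:
step_arm:
  increments:
    - [0.001, 0, -0.02, 0, 0, 0, -0.3]
    - [0.001, 0, -0.032, 0, 0, 0, -0.3]
    - [0.001, 0, -0.035, 0, 0, 0, -0.3]
    - [0.001, 0, -0.035, 0, 0, 0, 0.3]
    - [0.001, 0, -0.035, 0, 0, 0, 0.6]
    - [0.001, 0, -0.035, 0, 0, 0, 0.8]
    - [0.001, 0, -0.035, 0, 0, 0, 0.8]
    - [0.001, 0, -0.035, 0, 0, 0, 0.8]
  force: 30

```text
t: 9.57
eef_pos: [0.6111, -0.247, 0.0227]
tool_rot: [0.0, 0.998, -0.06, 0.001]
contact_force: [0.3, 0.2, 1.1]
gripper_width: 0.294
```

Emit:
step_arm:
  increments:
    - [0, 0, 0.025, 0, 0, 0, 0.8]
    - [0, 0, 0.06, 0, 0, 0, 0.8]
    - [0.001, 0.025, 0.07, 0, 0, 0, 0.8]
    - [0.002, 0.06, 0.07, 0, 0, 0, 0.8]
    - [0.004, 0.1, 0.07, 0, 0, 0, 0.8]
    - [0.005, 0.135, 0.07, 0, 0, 0, 0.8]
    - [0.006, 0.158, 0.07, 0, 0, 0, 0.8]
    - [0.006, 0.169, 0.07, 0, 0, 0, 0.8]
    - [0.006, 0.171, 0.07, 0, 0, 0, 0.8]
    - [0.006, 0.171, 0.07, 0, 0, 0, 0.8]

```text
t: 10.4
eef_pos: [0.6168, -0.0766, 0.0921]
tool_rot: [0.0, 0.998, -0.06, 0.0]
contact_force: [-0.5, 0.1, 0.3]
gripper_width: 0.291
```

Emit:
step_arm:
  increments:
    - [0, 0, -0.02, 0, 0, 0, 0.8]
    - [0, 0, -0.04, 0, 0, 0, 0.8]
    - [0, 0, -0.05, 0, 0, 0, 0.8]
    - [0, 0, -0.05, 0, 0, 0, 0.8]

```text
t: 10.73
eef_pos: [0.6146, -0.0786, 0.0394]
tool_rot: [0.001, 0.998, -0.062, -0.002]
contact_force: [-0.0, -0.4, -0.4]
gripper_width: 0.288
```

```bash
python3 - <<'E'
from h import *
np.set_printoptions(precision=4,suppress=True)
o=bot.get_obs();print(o['t'],o['eef_pos'],o['tool_rot'],o['contact_force'],o['gripper_width'])
c=snap('side')
cv2.imwrite('pics/s7.png',cv2.resize(c['color'][200:300,270:400,::-1].astype(np.uint8),None,fx=5,fy=5,interpolation=cv2.INTER_CUBIC))
snap('wrist','w7.png')
E
```

```text
10.7333 [ 0.6146 -0.0786  0.0394] [ 0.0007  0.9981 -0.0617 -0.0024] [-0.0153 -0.3571 -0.4307] 0.288193748682449
```

View pics/s7.png

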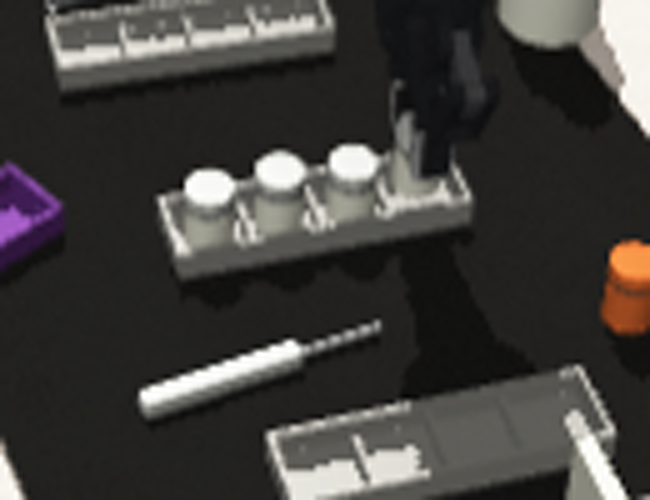

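View pics/w7.png

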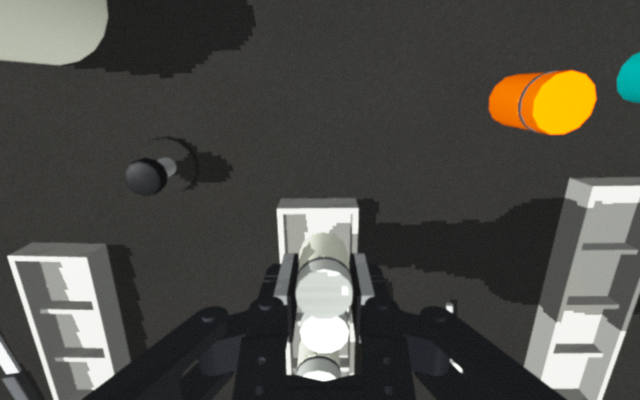

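Emit:
step_arm:
  increments:
    - [0, 0.002, -0.01, 0, 0, 0, 0.8]
    - [0, 0.002, -0.018, 0, 0, 0, 0.8]
    - [0, 0.002, -0.019, 0, 0, 0, 0.8]
    - [0, 0.002, -0.019, 0, 0, 0, 0.2]
    - [0, 0.002, -0.019, 0, 0, 0, -0.1]
    - [0, 0.002, -0.019, 0, 0, 0, -0.1]
    - [0, 0.002, 0.006, 0, 0, 0, -0.2]
    - [0, 0.002, 0.03, 0, 0, 0, -0.3]
    - [0, 0.002, 0.05, 0, 0, 0, -0.3]
    - [0, 0.002, 0.06, 0, 0, 0, -0.3]

```text
t: 11.67
eef_pos: [0.6181, -0.0738, 0.1048]
tool_rot: [0.0, 0.998, -0.06, 0.002]
contact_force: [-0.4, 0.5, 0.0]
gripper_width: 0.649
```

```bash
python3 - <<'E'
from h import *
np.set_printoptions(precision=4,suppress=True)
o=bot.get_obs();print(o['t'],o['eef_pos'],o['tool_rot'],o['contact_force'],o['gripper_width'])
c=snap('side')
cv2.imwrite('pics/s8.png',cv2.resize(c['color'][200:300,270:400,::-1].astype(np.uint8),None,fx=5,fy=5,interpolation=cv2.INTER_CUBIC))
E
```

```text
11.6667 [ 0.6181 -0.0738  0.1048] [ 0.      0.9982 -0.0601  0.0018] [-0.3611  0.5382  0.019 ] 0.6490108219198882
```

View pics/s8.png

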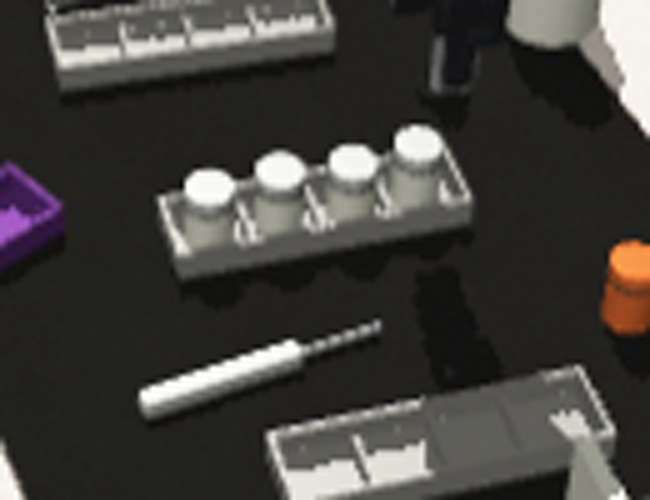

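Emit:
step_arm:
  increments:
    - [-0.012, -0.03, 0, 0, 0, 0, -0.6]
    - [-0.026, -0.065, 0, 0, 0, 0, -0.6]
    - [-0.04, -0.1, 0, 0, 0, 0, -0.6]
    - [-0.053, -0.133, 0, 0, 0, 0, -0.6]
    - [-0.062, -0.155, 0, 0, 0, 0, -0.6]
    - [-0.065, -0.163, 0, 0, 0, 0.8, -0.6]
    - [-0.065, -0.163, 0, 0, 0, 0.8, -0.6]
    - [-0.065, -0.163, 0, 0, 0, 0.8, -0.6]

```text
t: 12.38
eef_pos: [0.5512, -0.2367, 0.1012]
tool_rot: [-0.0, 0.999, -0.054, -0.0]
contact_force: [0.2, 1.5, -0.3]
gripper_width: 0.8
```

```bash
python3 - <<'E'
from h import *
np.set_printoptions(precision=4,suppress=True)
o=bot.get_obs();print(o['t'],o['eef_pos'],o['tool_rot'],o['contact_force'],o['gripper_width'])
c=snap('wrist','w9.png')
r=fittray(c,(.551,-.2357,-.104),thr=70); print(r[0],r[1])
r2=fittray(c,(.5588,-.068,-.116),thr=70); print(r2[0],r2[1])
draw(c,[traymodel(r[0])[:4],traymodel(r[0])[4:],traymodel(r2[0])[:4]],'f9.png')
for k in (-.057,-.019,.019,.057):
  P=(.5588+k*.993,-.069-k*.116,.043)
  b=topblob(c,P,rad=22); print(P,b[1][2:],atz(c,b[0],.043))
E
```

```text
12.3833 [ 0.5512 -0.2367  0.1012] [-0.0003  0.9986 -0.0538 -0.0005] [ 0.1933  1.5064 -0.3118] 0.8001594188714641
[ 0.5517 -0.2358 -0.1145] 0.0524532715950512
[ 0.5597 -0.0619 -0.1315] 0.22645197881009937
(0.502199, -0.062388000000000006, 0.043) [ 34  28 704] [ 0.5016 -0.0638  0.043 ]
(0.539933, -0.06679600000000001, 0.043) [ 36  32 850] [ 0.5404 -0.0656  0.043 ]
(0.5776669999999999, -0.071204, 0.043) [  38   36 1020] [ 0.578  -0.0738  0.043 ]
(0.615401, -0.07561200000000001, 0.043) [  39   41 1230] [ 0.6157 -0.0736  0.043 ]
```

View pics/f9.png

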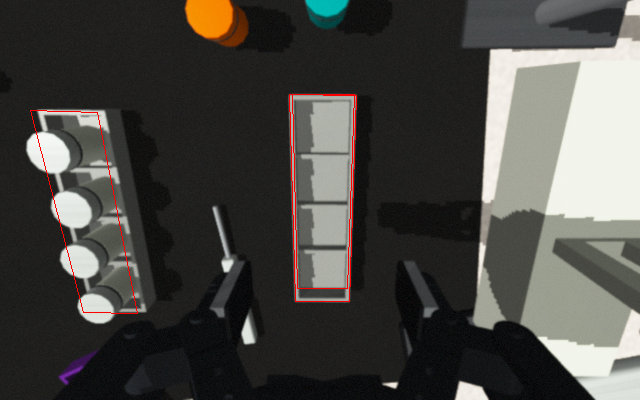

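Emit:
step_arm:
  increments:
    - [0, 0.001, -0.035, 0, 0, 0, -0.6]
    - [0, 0.001, -0.065, 0, 0, 0, -0.6]
    - [0, 0.001, -0.085, 0, 0, 0, -0.6]
    - [0, 0.001, -0.093, 0, 0, 0, -0.6]
    - [0, 0.001, -0.093, 0, 0, 0, -0.3]
    - [0, 0.001, -0.093, 0, 0, 0, 0.0]
    - [0, 0.001, -0.093, 0, 0, 0, 0.3]
    - [0, 0.001, -0.093, 0, 0, 0, 0.3]
    - [0, 0.001, -0.093, 0, 0, 0, 0.3]
  force: 30

```text
t: 13.18
eef_pos: [0.5526, -0.2361, 0.0102]
tool_rot: [0.0, 0.999, -0.053, 0.001]
contact_force: [-0.8, -1.0, -0.6]
gripper_width: 0.504
```

Emit:
step_arm:
  increments:
    - [0, 0, 0.02, 0, 0, 0, 0.3]
    - [0, 0, 0.055, 0, 0, 0, 0.3]
    - [0, 0.02, 0.08, 0, 0, 0, 0.3]
    - [0, 0.055, 0.085, 0, 0, 0, 0.3]
    - [0, 0.095, 0.085, 0, 0, 0, 0.3]
    - [0, 0.135, 0.085, 0, 0, -1, 0.3]
    - [0, 0.175, 0.085, 0, 0, -2, 0.3]
    - [-0.002, 0.215, 0.085, 0, 0, -2.2, 0.3]
    - [-0.002, 0.255, 0.085, 0, 0, -2.2, 0.3]
    - [-0.002, 0.285, 0.085, 0, 0, -2.2, 0.3]

```text
t: 14.02
eef_pos: [0.5496, 0.0531, 0.095]
tool_rot: [-0.001, 0.997, -0.071, 0.001]
contact_force: [0.1, 1.0, -0.3]
gripper_width: 0.505
```

Emit:
step_arm:
  increments:
    - [0, 0.025, 0, 0, 0, 0, 0.3]
    - [0, 0.039, 0, 0, 0, 0, 0.3]
    - [0, 0.041, 0, 0, 0, 0, 0.3]
    - [0, 0.041, 0, 0, 0, 0, 0.3]
    - [0, 0.041, 0, 0, 0, 0, 0.3]

```text
t: 14.43
eef_pos: [0.5499, 0.0885, 0.0942]
tool_rot: [0.0, 0.997, -0.073, 0.0]
contact_force: [-0.3, -0.3, -0.7]
gripper_width: 0.505
```

```bash
python3 - <<'E'
from h import *
np.set_printoptions(precision=4,suppress=True)
o=bot.get_obs();print(o['t'],o['eef_pos'],o['tool_rot'],o['contact_force'],o['gripper_width'])
c=snap('wrist','w10.png')
r=fittray(c,(.55,.09,-.147),z0=.085,thr=70); print(r[0],r[1])
draw(c,[traymodel(r[0],.085)[:4],traymodel((.549,.0905,-.147))[:4]],'f10.png')
c=snap('side','s10.png')
E
```

```text
14.4333 [0.5499 0.0885 0.0942] [ 0.0005  0.9973 -0.073   0.0002] [-0.3273 -0.3043 -0.7065] 0.5045681139248291
[ 0.5512  0.088  -0.1504] 0.10324104377118415
```

View pics/f10.png

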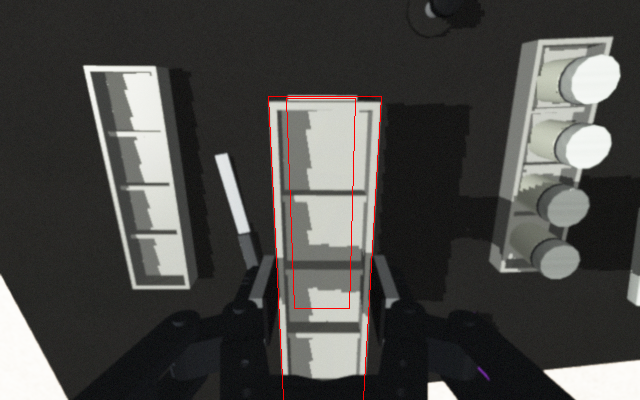

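View pics/s10.png

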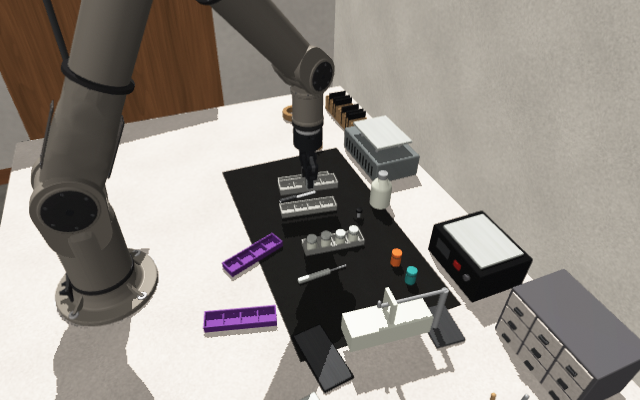

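Emit:
step_arm:
  increments:
    - [-0.002, 0.0025, -0.025, 0, 0, 0, 0.3]
    - [-0.002, 0.0025, -0.045, 0, 0, 0, 0.3]
    - [-0.002, 0.0025, -0.058, 0, 0, 0, 0.3]
    - [-0.002, 0.0025, -0.064, 0, 0, 0, 0.3]
    - [-0.002, 0.0025, -0.0665, 0, 0, 0, 0.3]
    - [-0.002, 0.0025, -0.0665, 0, 0, 0, 0.3]

```text
t: 15.03
eef_pos: [0.5475, 0.0912, 0.0279]
tool_rot: [0.001, 0.997, -0.073, -0.0]
contact_force: [1.3, 0.5, -0.1]
gripper_width: 0.498
```

```bash
python3 - <<'E'
from h import *
np.set_printoptions(precision=4,suppress=True)
o=bot.get_obs();print(o['t'],o['eef_pos'],o['tool_rot'],o['contact_force'],o['gripper_width'])
c=snap('wrist','w11.png')
c=snap('side')
cv2.imwrite('pics/s11.png',cv2.resize(c['color'][140:260,250:390,::-1].astype(np.uint8),None,fx=5,fy=5,interpolation=cv2.INTER_CUBIC))
E
```

```text
15.0333 [0.5475 0.0912 0.0279] [ 0.0006  0.9973 -0.0732 -0.0004] [ 1.344   0.4804 -0.077 ] 0.49813786033196583
```

View pics/w11.png

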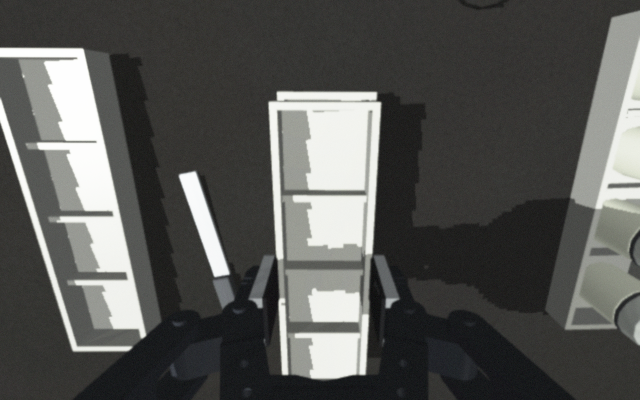

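View pics/s11.png

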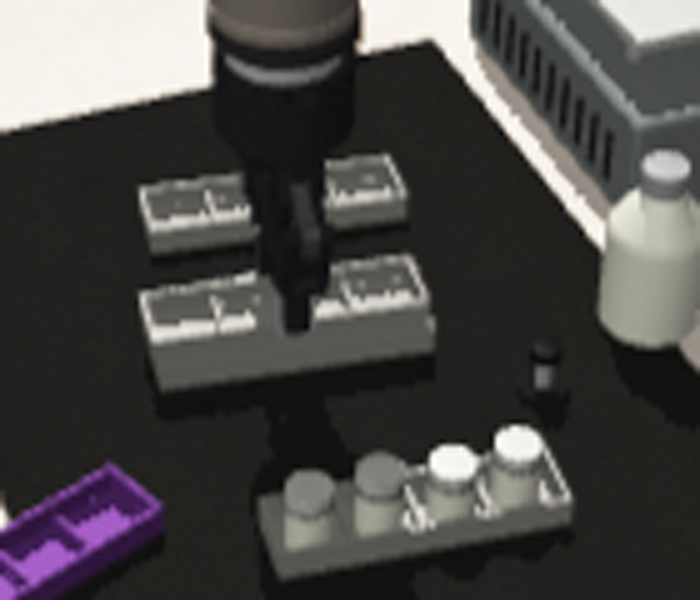

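Emit:
step_arm:
  increments:
    - [0.0, 0, 0.002, 0, 0, 0, 0.3]
    - [0.003, 0, 0.002, 0, 0, 0, 0.3]
    - [0.003, 0, 0.0, 0, 0, 0, 0.3]
    - [0.003, 0, -0.0005, 0, 0, 0, 0.3]
    - [0.003, 0, -0.0005, 0, 0, 0, -0.1]
    - [0.003, 0, -0.0005, 0, 0, 0, -0.25]
    - [0.003, 0, 0, 0, 0, 0, -0.25]
    - [0.003, 0, 0.03, 0, 0, 0, -0.3]
    - [0.003, 0, 0.055, 0, 0, 0, -0.4]
    - [0.003, 0, 0.07, 0, 0, 0, -0.4]

```text
t: 15.97
eef_pos: [0.5515, 0.093, 0.0995]
tool_rot: [-0.0, 0.997, -0.072, 0.001]
contact_force: [1.3, 0.0, 0.1]
gripper_width: 0.697
```

```bash
python3 - <<'E'
from h import *
np.set_printoptions(precision=4,suppress=True)
o=bot.get_obs();print(o['t'],o['eef_pos'],o['tool_rot'],o['contact_force'],o['gripper_width'])
c=snap('wrist','w12.png')
r=fittray(c,(.55,.09,-.147),z0=.018,thr=70); print(r[0],r[1])
rb=fittray(c,(.585,.2125,-.148),thr=70); print(rb[0],rb[1])
draw(c,[traymodel(r[0],.018)[:4],traymodel(rb[0])[:4]],'f12.png')
E
```

```text
15.9667 [0.5515 0.093  0.0995] [-0.0004  0.9974 -0.0722  0.0009] [1.2506 0.0133 0.1188] 0.6967896682847475
[ 0.5511  0.0922 -0.1472] 0.06122967583807071
[ 0.586   0.2119 -0.156 ] 0.2358852605768108
```

View pics/f12.png

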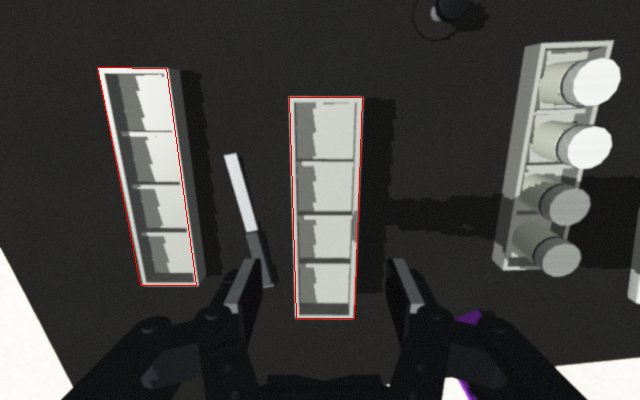

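Emit:
step_arm:
  increments:
    - [0.01, 0.035, 0.01, 0, 0, 0, -0.25]
    - [0.02, 0.07, 0.01, 0, 0, 0, -0.25]
    - [0.03, 0.1, 0.01, 0, 0, 0, -0.25]
    - [0.0345, 0.117, 0.01, 0, 0, 0, -0.25]
    - [0.0345, 0.121, 0.0, 0, 0, 0, -0.25]
    - [0.0345, 0.121, -0.02, 0, 0, 0, -0.25]
    - [0.0345, 0.121, -0.04, 0, 0, 0, -0.25]
    - [0.0345, 0.121, -0.04, 0, 0, 0, -0.25]
    - [0.0345, 0.121, -0.04, 0, 0, 0, -0.25]

```text
t: 16.77
eef_pos: [0.5837, 0.2114, 0.0557]
tool_rot: [0.001, 0.997, -0.073, -0.002]
contact_force: [-0.5, 1.0, 0.0]
gripper_width: 0.623
```

```bash
python3 - <<'E'
from h import *
np.set_printoptions(precision=4,suppress=True)
o=bot.get_obs();print(o['t'],o['eef_pos'],o['tool_rot'],o['contact_force'],o['gripper_width'])
c=snap('wrist','w13.png')
rb=fittray(c,(.585,.2125,-.148),thr=70); print(rb[0],rb[1])
draw(c,[traymodel(rb[0])[:4],traymodel(rb[0])[4:]],'f13.png')
E
```

```text
16.7667 [0.5837 0.2114 0.0557] [ 0.0015  0.9973 -0.0729 -0.0018] [-0.489   0.9562  0.0356] 0.62263272044298
[ 0.5851  0.2105 -0.1505] 0.059702138857521625
```

View pics/f13.png

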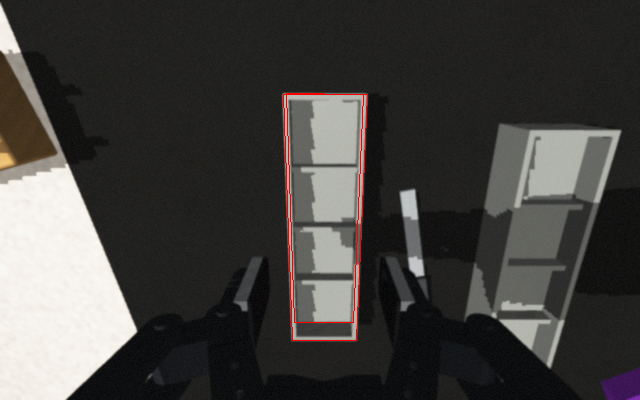

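Emit:
step_arm:
  increments:
    - [0, -0.001, -0.025, 0, 0, 0, -0.25]
    - [0, -0.001, -0.042, 0, 0, 0, -0.25]
    - [0, -0.001, -0.048, 0, 0, 0, -0.25]
    - [0, -0.001, -0.048, 0, 0, 0, -0.2]
    - [0, -0.001, -0.048, 0, 0, 0, 0.0]
    - [0, -0.001, -0.048, 0, 0, 0, 0.3]
    - [0, -0.001, -0.048, 0, 0, 0, 0.3]
    - [0, -0.001, -0.048, 0, 0, 0, 0.3]
  force: 30

```text
t: 17.48
eef_pos: [0.5858, 0.2129, 0.0105]
tool_rot: [-0.0, 0.997, -0.072, 0.001]
contact_force: [-0.3, -0.5, -0.4]
gripper_width: 0.5
```

Emit:
step_arm:
  increments:
    - [0, 0, 0.02, 0, 0, 0, 0.3]
    - [0, 0, 0.055, 0, 0, 0, 0.3]
    - [-0.005, -0.015, 0.075, 0, 0, 0, 0.3]
    - [-0.013, -0.045, 0.08, 0, 0, 0, 0.3]
    - [-0.024, -0.08, 0.08, 0, 0, 0, 0.3]
    - [-0.032, -0.108, 0.08, 0, 0, 0, 0.3]
    - [-0.035, -0.119, 0.075, 0, 0, 0, 0.3]
    - [-0.035, -0.121, 0.07, 0, 0, 0, 0.3]
    - [-0.035, -0.121, 0.065, 0, 0, 0, 0.3]
    - [-0.035, -0.121, 0.065, 0, 0, 0, 0.3]

```text
t: 18.32
eef_pos: [0.55, 0.0934, 0.0736]
tool_rot: [-0.0, 0.997, -0.072, -0.0]
contact_force: [0.2, 0.8, -1.6]
gripper_width: 0.499
```

```bash
python3 - <<'E'
from h import *
np.set_printoptions(precision=4,suppress=True)
o=bot.get_obs();print(o['t'],o['eef_pos'],o['tool_rot'],o['contact_force'],o['gripper_width'])
c=snap('wrist','w14.png')
z=.065
r=fittray(c,(.55,.0915,-.147),thr=70,z0=z); print(r[0],r[1])
draw(c,[traymodel(r[0],z)[:4],traymodel((.5505,.0915,-.147),.018)[:4]],'f14.png')
E
```

```text
18.3167 [0.55   0.0934 0.0736] [-0.0005  0.9974 -0.0715 -0.0004] [ 0.2454  0.8288 -1.6063] 0.49926209279254524
[ 0.5519  0.0926 -0.1423] 0.08425172307736772
```

View pics/f14.png

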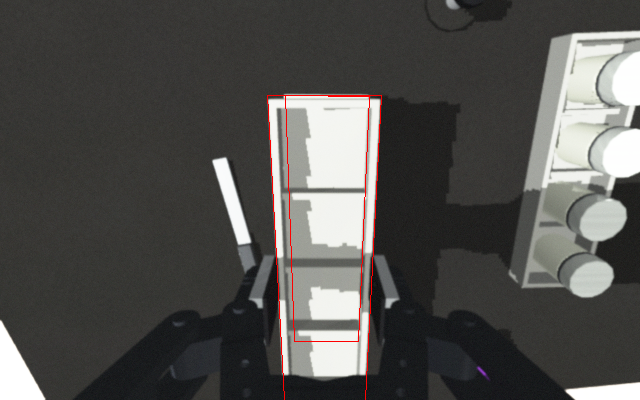

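Emit:
step_arm:
  increments:
    - [0.0, -0.001, -0.012, 0, 0, 0, 0.3]
    - [0.0, -0.001, -0.022, 0, 0, 0, 0.3]
    - [0.0, -0.001, -0.027, 0, 0, 0, 0.3]
    - [0.0, -0.001, -0.0285, 0, 0, 0, 0.3]
    - [0.0, -0.001, -0.0285, 0, 0, 0, 0.3]

```text
t: 18.78
eef_pos: [0.5496, 0.0914, 0.046]
tool_rot: [0.0, 0.997, -0.071, -0.001]
contact_force: [-4.6, -0.1, 8.9]
gripper_width: 0.504
```

```bash
python3 - <<'E'
from h import *
np.set_printoptions(precision=4,suppress=True)
o=bot.get_obs();print(o['t'],o['eef_pos'],o['tool_rot'],o['contact_force'],o['gripper_width'])
c=snap('wrist','w15.png')
E
```

```text
18.7833 [0.5496 0.0914 0.046 ] [ 0.0003  0.9974 -0.0714 -0.0007] [-4.5975 -0.1087  8.8944] 0.5038837091062008
```

View pics/w15.png

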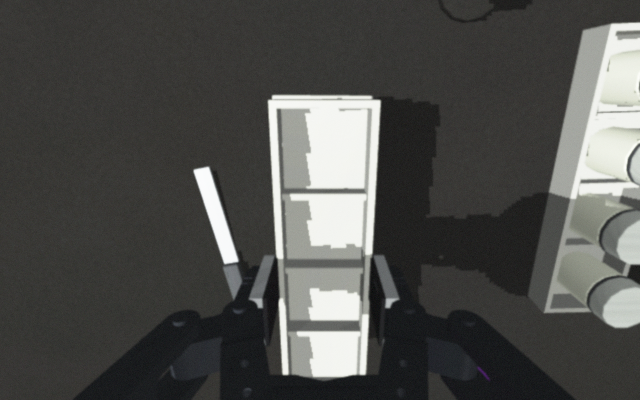

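Emit:
step_arm:
  increments:
    - [0.0, 0, 0.0005, 0, 0, 0, 0.1]
    - [0.0, 0, 0.0005, 0, 0, 0, -0.1]
    - [0.0, 0, 0.001, 0, 0, 0, -0.25]
    - [0.0, 0, 0.003, 0, 0, 0, -0.25]
    - [0.0, 0, 0.03, 0, 0, 0, -0.3]
    - [0.0, 0, 0.065, 0, 0, 0, -0.4]
    - [0.0, 0, 0.1, 0, 0, 0, -0.4]
    - [0.0, -0.02, 0.13, 0, 0, 0, -0.4]
    - [0.0, -0.05, 0.155, 0, 0, 1, -0.4]
    - [0.0, -0.07, 0.17, 0, 0, 2, -0.4]

```text
t: 19.67
eef_pos: [0.5514, 0.0188, 0.2192]
tool_rot: [0.0, 0.998, -0.055, 0.002]
contact_force: [1.2, -0.7, 0.4]
gripper_width: 0.7
```

```bash
python3 - <<'E'
from h import *
np.set_printoptions(precision=4,suppress=True)
o=bot.get_obs();print(o['t'],o['eef_pos'],o['tool_rot'],o['contact_force'],o['gripper_width'])
c=snap('wrist','w16.png'); pickle.dump(c,open('w16.pkl','wb'))
r=fittray(c,(.55,.0915,-.147),thr=70,z0=.036); print(r[0],r[1])
rb=fittray(c,(.5588,-.069,-.116),thr=70); print(rb[0],rb[1])
draw(c,[traymodel(r[0],.036)[:4],traymodel((.5588,-.069,-.116))[:4]],'f16.png')
E
```

```text
19.6667 [0.5514 0.0188 0.2192] [ 0.0002  0.9985 -0.0547  0.0021] [ 1.2462 -0.6951  0.3891] 0.6996234993356413
[ 0.5512  0.091  -0.1501] 0.10349434277696512
[ 0.5603 -0.0694 -0.1145] 0.030123674118249344
```

View pics/f16.png

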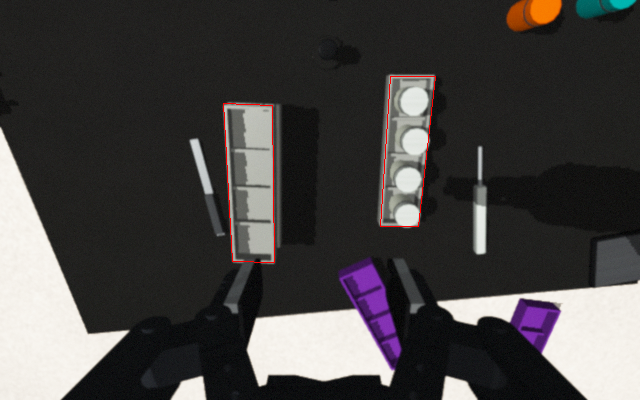

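Emit:
step_arm:
  increments:
    - [0.0, -0.03, 0.01, 0, 0, 0, -0.6]
    - [0.0, -0.07, 0.02, 0, 0, 0, -0.6]
    - [0.0, -0.11, 0.03, 0, 0, 0, -0.6]
    - [0.0, -0.15, 0.04, 0, 0, 0, -0.6]
    - [0.0, -0.19, 0.05, 0, 0, 0, -0.6]
    - [0.0, -0.22, 0.05, 0, 0, 0, -0.6]
    - [0.0, -0.25, 0.05, 0, 0, 0, -0.6]
    - [0.0, -0.26, 0.05, 0, 0, 0, -0.6]
    - [0.0, -0.26, 0.05, 0, 0, 0, -0.6]

```text
t: 20.47
eef_pos: [0.5493, -0.2429, 0.2653]
tool_rot: [0.001, 0.998, -0.058, -0.0]
contact_force: [-0.1, 0.4, 0.6]
gripper_width: 0.801
```

```bash
python3 - <<'E'
from h import *
np.set_printoptions(precision=4,suppress=True)
o=bot.get_obs();print(o['t'],o['eef_pos'],o['tool_rot'],o['contact_force'],o['gripper_width'])
c=snap('wrist','w17.png'); pickle.dump(c,open('w17.pkl','wb'))
for th in ['cover','cover_handle','hook_tip','stand']:
        for r in bot.place_of(th,'wrist'):
            uv=np.array(r['location'])*[640,400]
            z={'cover':.04,'cover_handle':.134,'hook_tip':.144,'jar_1':.003}.get(th,0)
            print(th,round(r['conf'],2),uv.round(1),atz(c,uv,z)[:2])
E
```

```text
20.4667 [ 0.5493 -0.2429  0.2653] [ 0.0005  0.9983 -0.0577 -0.0005] [-0.0794  0.4244  0.5642] 0.8007230270881246
cover 0.81 [440.1 154.8] [ 0.5465 -0.3764]
cover 0.38 [102.3  81.1] [ 0.6663 -0.023 ]
cover_handle 0.71 [481.9 178.9] [ 0.5431 -0.3808]
hook_tip 0.94 [481.2 207.7] [ 0.5206 -0.3766]
stand 0.89 [437.2  44.6] [ 0.6639 -0.3863]
stand 0.34 [ 67.3 184.1] [0.5545 0.0885]
```

Emit:
step_arm:
  increments:
    - [-0.003, -0.03, 0, 0, 0, 0, -0.6]
    - [-0.006, -0.065, 0, 0, 0, 0, -0.6]
    - [-0.01, -0.1, 0, 0, 0, 0, -0.6]
    - [-0.01, -0.125, 0, 0, 0, 0, -0.6]
    - [-0.01, -0.135, 0, 0, 0, 0, -0.6]
    - [-0.01, -0.137, 0, 0, 0, 0, -0.6]
    - [-0.01, -0.137, 0, 0, 0, 0, -0.6]

```text
t: 21.3
eef_pos: [0.5408, -0.3749, 0.2658]
tool_rot: [-0.001, 0.999, -0.054, 0.0]
contact_force: [0.3, 0.8, 0.1]
gripper_width: 0.801
```

```bash
python3 - <<'E'
from h import *
np.set_printoptions(precision=4,suppress=True)
o=bot.get_obs();print(o['t'],o['eef_pos'],o['tool_rot'],o['contact_force'],o['gripper_width'])
c=snap('wrist','w18.png'); pickle.dump(c,open('w18.pkl','wb'))
for th in ['cover','cover_handle','hook_tip','stand']:
        for r in bot.place_of(th,'wrist'):
            uv=np.array(r['location'])*[640,400]
            z={'cover':.04,'cover_handle':.134,'hook_tip':.144,'jar_1':.003}.get(th,0)
            print(th,round(r['conf'],2),uv.round(1),atz(c,uv,z)[:2])
E
```

```text
21.3 [ 0.5408 -0.3749  0.2658] [-0.0005  0.9985 -0.0543  0.    ] [0.3368 0.7727 0.0648] 0.8010944008028335
cover 0.68 [328.8 160.9] [ 0.546  -0.3817]
cover_handle 0.9 [326.1 186.7] [ 0.5434 -0.3776]
hook_tip 0.62 [323.9 216.5] [ 0.5197 -0.3731]
stand 0.85 [323.5  52.1] [ 0.6631 -0.3884]
```

View pics/w17.png

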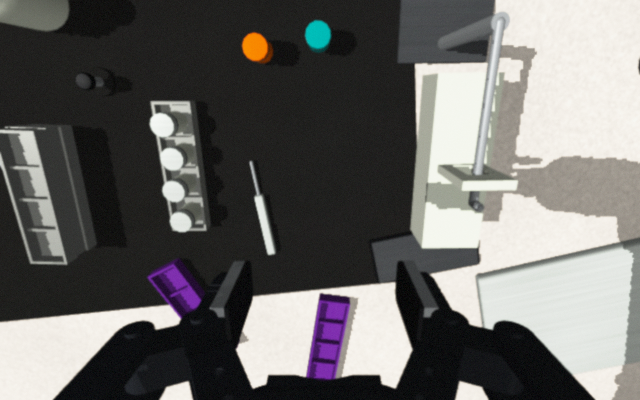

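View pics/w18.png

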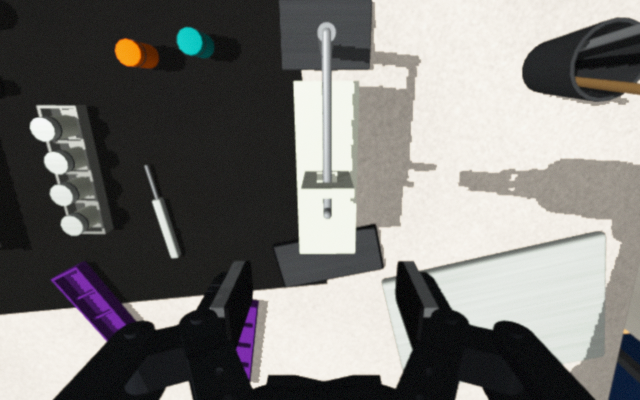

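```bash
python3 - <<'E'
from h import *
for n,(x0,y0,x1,y1) in [('w17',(405,60,525,260)),('w18',(265,70,395,270))]:
    c=pickle.load(open(n+'.pkl','rb'))
    im=c['color'][y0:y1,x0:x1,::-1].astype(np.uint8)
    s=590/ (y1-y0); cv2.imwrite(f'pics/z{n}.png',cv2.resize(im,None,fx=s,fy=s,interpolation=cv2.INTER_CUBIC)); print(s)
E
```

```text
2.95
2.95
```

View pics/zw17.png

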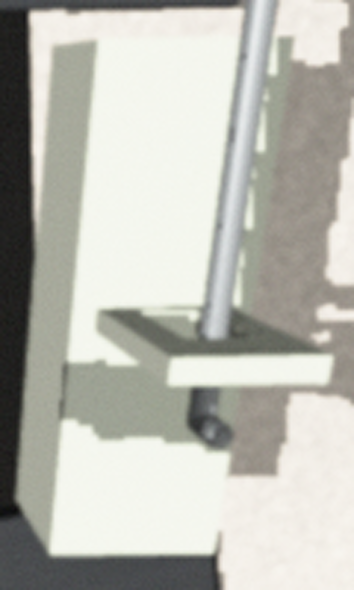

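View pics/zw18.png

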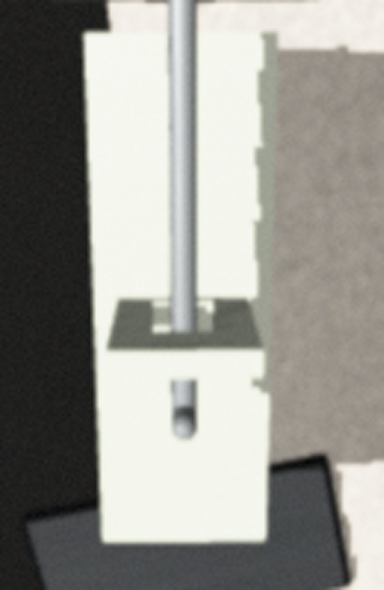

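```bash
python3 - <<'E'
from h import *
np.set_printoptions(precision=4,suppress=True)
a=pickle.load(open('w17.pkl','rb'));b=pickle.load(open('w18.pkl','rb'))
S={'handle farL':((168,356),(107,349),.152),'handle farR':((333,353),(264,349),.152),'cov nearL':((50,555),(103,542),.09),'cov nearR':((215,555),(267,543),.09),'cov farL':((97,41),(84,32),.09),'tip':((217,430),(184,430),.144)}
for k,(p,q,z) in S.items():
    p=(405+p[0]/2.95-.33,60+p[1]/2.95-.33); q=(265+q[0]/2.95-.33,70+q[1]/2.95-.33)
    X,e=tri([ray(a,p),ray(b,q)]); print(k,X,np.array(e),'atz',atz(a,p,z)[:2],atz(b,q,z)[:2])
print('cov farR',atz(b,(265+263/2.95-.33,70+33/2.95-.33),.09))
E
```

```text
handle farL [ 0.5489 -0.3572  0.1494] [0.0001 0.0001] atz [ 0.5497 -0.3562] [ 0.5498 -0.3575]
handle farR [ 0.5453 -0.4008  0.1523] [0.0001 0.0001] atz [ 0.5453 -0.401 ] [ 0.5451 -0.4008]
cov nearL [ 0.4584 -0.3398  0.0902] [0. 0.] atz [ 0.4583 -0.3398] [ 0.4583 -0.3397]
cov nearR [ 0.4511 -0.4     0.0897] [0. 0.] atz [ 0.4513 -0.3999] [ 0.4513 -0.4   ]
cov farL [ 0.6336 -0.3573  0.0898] [0.0005 0.0005] atz [ 0.6331 -0.3572] [ 0.6341 -0.3574]
tip [ 0.5201 -0.3759  0.1402] [0.0011 0.0011] atz [ 0.5229 -0.374 ] [ 0.5204 -0.376 ]
cov farR [ 0.6278 -0.4124  0.09  ]
```

Emit:
step_arm:
  increments:
    - [0.002, -0.002, -0.03, 0, 0, 0.4, -0.6]
    - [0.002, -0.002, -0.05, 0, 0, 0.4, -0.6]
    - [0.002, -0.002, -0.06, 0, 0, 0.4, -0.6]
    - [0.002, -0.002, -0.06, 0, 0, 0.4, -0.6]
    - [0.002, -0.002, -0.06, 0, 0, 0.4, -0.6]

```text
t: 21.97
eef_pos: [0.5424, -0.3778, 0.2062]
tool_rot: [-0.0, 0.999, -0.051, -0.0]
contact_force: [-0.1, -0.4, 0.2]
gripper_width: 0.801
```

```bash
python3 - <<'E'
from h import *
np.set_printoptions(precision=4,suppress=True)
o=bot.get_obs();print(o['t'],o['eef_pos'],o['tool_rot'],o['contact_force'],o['gripper_width'])
c=snap('wrist','w19.png')
o=bot.get_obs();print(o['t'],o['eef_pos'])
E
```

```text
21.9667 [ 0.5424 -0.3778  0.2062] [-0.0002  0.9987 -0.0511 -0.0001] [-0.1477 -0.3553  0.1721] 0.8009693624013237
22.0167 [ 0.5429 -0.3783  0.2072]
```

View pics/w19.png

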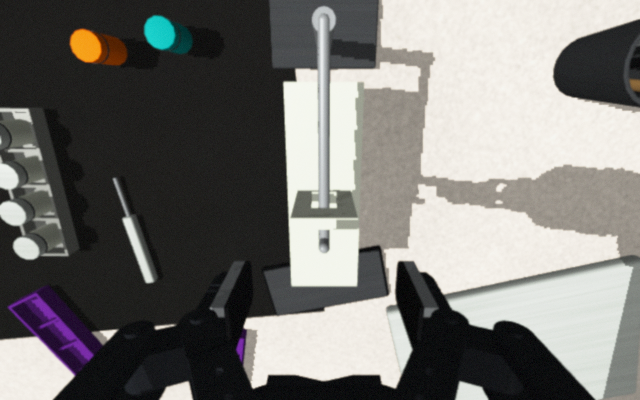

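Emit:
step_arm:
  increments:
    - [0, 0, -0.03, 0, 0, 0, -0.6]
    - [0, 0, -0.06, 0, 0, 0, -0.6]
    - [0, 0, -0.082, 0, 0, 0, -0.6]
    - [0, 0, -0.092, 0, 0, 0, -0.6]
    - [0, 0, -0.092, 0, 0, 0, -0.5]
    - [0, 0, -0.092, 0, 0, 0, -0.2]
    - [0, 0, -0.092, 0, 0, 0, 0.1]
    - [0, 0, -0.092, 0, 0, 0, 0.3]
    - [0, 0, -0.092, 0, 0, 0, 0.3]
    - [0, 0, -0.092, 0, 0, 0, 0.3]
  force: 50

```text
t: 22.85
eef_pos: [0.5438, -0.3793, 0.1163]
tool_rot: [0.001, 0.999, -0.051, 0.002]
contact_force: [0.9, -1.1, 7.4]
gripper_width: 0.507
```

```bash
python3 - <<'E'
from h import *
np.set_printoptions(precision=4,suppress=True)
o=bot.get_obs();print(o['t'],o['eef_pos'],o['tool_rot'],o['contact_force'],o['gripper_width'])
c=snap('wrist','w20.png')
c=snap('side');cv2.imwrite('pics/s20.png',cv2.resize(c['color'][200:380,300:480,::-1].astype(np.uint8),None,fx=3.3,fy=3.3,interpolation=cv2.INTER_CUBIC))
E
```

```text
22.85 [ 0.5438 -0.3793  0.1163] [ 0.0011  0.9987 -0.0515  0.002 ] [ 0.8924 -1.0557  7.3956] 0.507313288116355
```

View pics/w20.png

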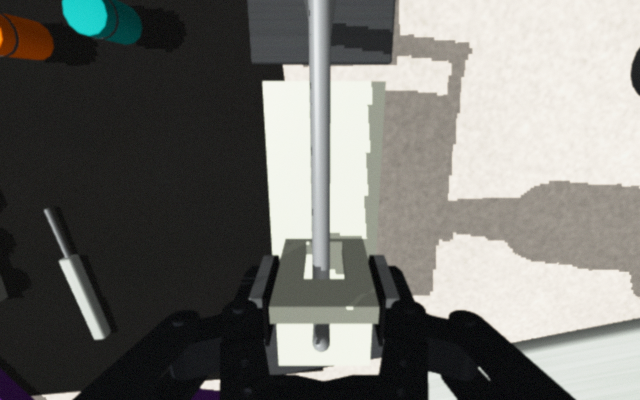

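View pics/s20.png

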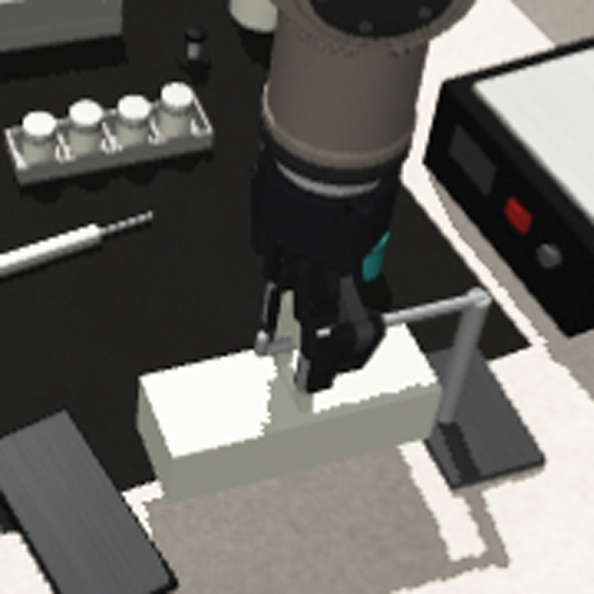

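Emit:
step_arm:
  increments:
    - [0, 0, 0.006, 0, 0, 0, 0.3]
    - [0, 0, 0.014, 0, 0, 0, 0.3]
    - [0, 0, 0.02, 0, 0, 0, 0.3]
    - [0, 0, 0.021, 0, 0, 0, 0.3]
    - [0, 0, 0.021, 0, 0, 0, 0.3]

```text
t: 23.37
eef_pos: [0.5425, -0.3785, 0.1357]
tool_rot: [0.0, 0.999, -0.051, 0.0]
contact_force: [0.2, 0.6, -1.8]
gripper_width: 0.504
```

```bash
python3 - <<'E'
from h import *
np.set_printoptions(precision=4,suppress=True)
o=bot.get_obs();print(o['t'],o['eef_pos'],o['tool_rot'],o['contact_force'],o['torque'],o['gripper_width'])
c=snap('wrist','w21.png')
c=snap('side');cv2.imwrite('pics/s21.png',cv2.resize(c['color'][200:380,300:480,::-1].astype(np.uint8),None,fx=3.3,fy=3.3,interpolation=cv2.INTER_CUBIC))
E
```

```text
23.3667 [ 0.5425 -0.3785  0.1357] [ 0.0003  0.9987 -0.0514  0.0005] [ 0.2112  0.5695 -1.7603] [-0.032  -0.0052 -0.045 ] 0.5039308440830268
```

View pics/w21.png

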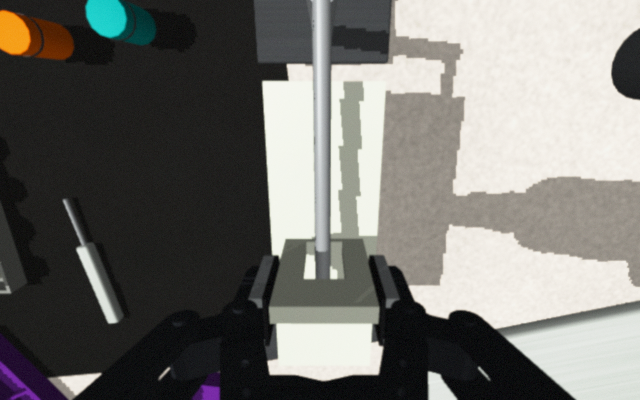

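View pics/s21.png

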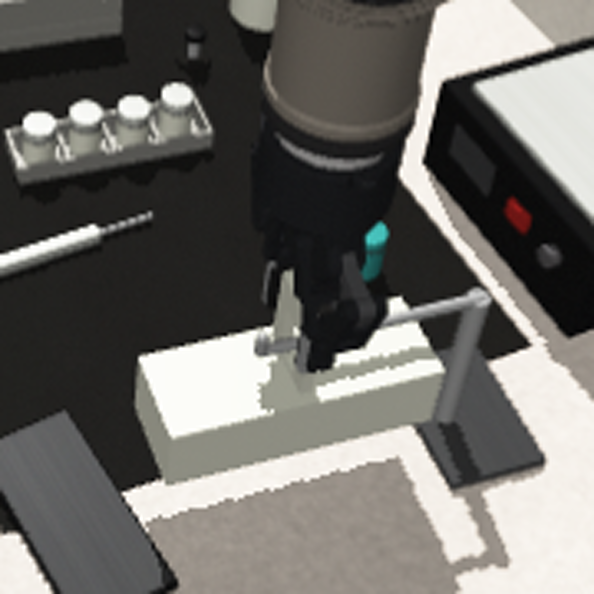

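Emit:
step_arm:
  increments:
    - [-0.008, 0.0007, 0.001, 0, 0, 0, 0.3]
    - [-0.02, 0.0018, 0.001, 0, 0, 0, 0.3]
    - [-0.035, 0.0031, 0.001, 0, 0, 0, 0.3]
    - [-0.05, 0.0045, 0.001, 0, 0, 0, 0.3]
    - [-0.068, 0.0062, 0.001, 0, 0, 0, 0.3]
    - [-0.088, 0.008, 0.001, 0, 0, 0, 0.3]
    - [-0.108, 0.01, 0.001, 0, 0, 0, 0.3]
    - [-0.125, 0.0115, 0.001, 0, 0, 0, 0.3]
    - [-0.136, 0.0125, 0.001, 0, 0, 0, 0.3]
    - [-0.14, 0.0125, 0.001, 0, 0, 0, 0.3]

```text
t: 24.3
eef_pos: [0.3996, -0.3658, 0.1358]
tool_rot: [-0.0, 0.999, -0.052, -0.001]
contact_force: [0.4, 0.6, -1.8]
gripper_width: 0.505
```

```bash
python3 - <<'E'
from h import *
np.set_printoptions(precision=4,suppress=True)
o=bot.get_obs();print(o['t'],o['eef_pos'],o['tool_rot'],o['contact_force'],o['torque'],o['gripper_width'])
c=snap('wrist','w22.png')
c=snap('side');cv2.imwrite('pics/s22.png',cv2.resize(c['color'][200:380,250:480,::-1].astype(np.uint8),None,fx=3.2,fy=3.2,interpolation=cv2.INTER_CUBIC))
E
```

```text
24.3 [ 0.3996 -0.3658  0.1358] [-0.0002  0.9986 -0.0523 -0.0009] [ 0.4061  0.5532 -1.8007] [ 0.0137  0.0705 -0.018 ] 0.5050324344638256
```

View pics/w22.png

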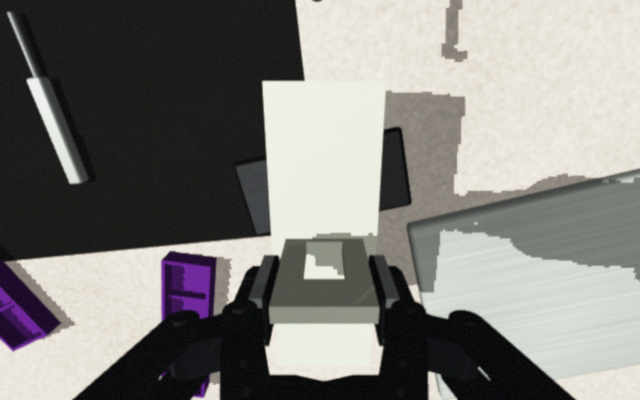

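View pics/s22.png

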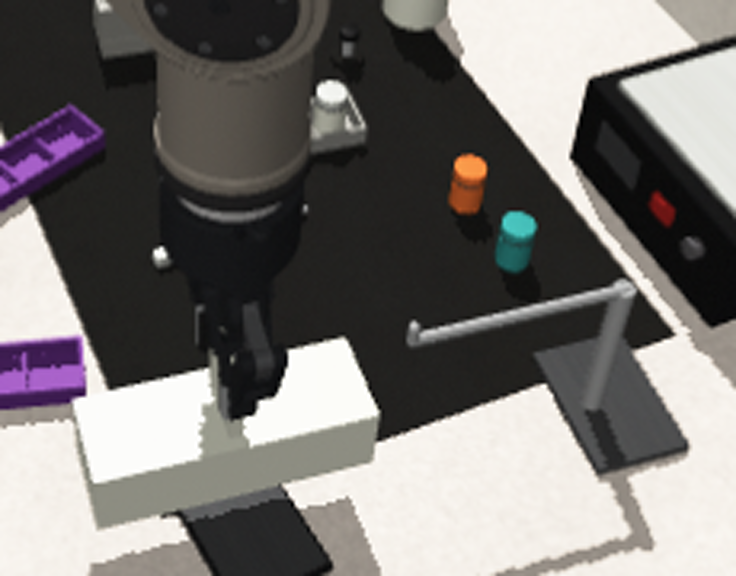

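Emit:
step_arm:
  increments:
    - [0, 0.01, 0.012, 0, 0, 0, 0.3]
    - [0, 0.03, 0.03, 0, 0, 0, 0.3]
    - [0.003, 0.06, 0.045, 0, 0, 0, 0.3]
    - [0.015, 0.09, 0.05, 0, 0, 0, 0.3]
    - [0.035, 0.12, 0.05, 0, 0, 0, 0.3]
    - [0.057, 0.15, 0.05, 0, 0, 0, 0.3]
    - [0.08, 0.18, 0.05, 0, 0, 0, 0.3]
    - [0.102, 0.21, 0.05, 0, 0, -0.3, 0.3]
    - [0.122, 0.24, 0.05, 0, 0, -0.6, 0.3]
    - [0.14, 0.268, 0.05, 0, 0, -0.6, 0.3]

```text
t: 25.23
eef_pos: [0.5447, -0.0947, 0.1863]
tool_rot: [-0.0, 0.998, -0.056, 0.001]
contact_force: [-0.1, -0.6, -1.5]
gripper_width: 0.503
```

Emit:
step_arm:
  increments:
    - [0.012, 0.018, 0, 0, 0, 0, 0.3]
    - [0.018, 0.027, 0, 0, 0, 0, 0.3]
    - [0.02, 0.029, 0, 0, 0, 0, 0.3]
    - [0.02, 0.029, 0, 0, 0, 0, 0.3]
    - [0.02, 0.029, 0, 0, 0, 0, 0.3]

```text
t: 25.65
eef_pos: [0.5616, -0.0706, 0.1857]
tool_rot: [0.0, 0.998, -0.058, -0.0]
contact_force: [-0.1, -0.7, -1.5]
gripper_width: 0.504
```

```bash
python3 - <<'E'
from h import *
np.set_printoptions(precision=4,suppress=True)
o=bot.get_obs();print(o['t'],o['eef_pos'],o['tool_rot'],o['contact_force'],o['torque'],o['gripper_width'])
c=snap('wrist','w23.png');pickle.dump(c,open('w23.pkl','wb'))
o=bot.get_obs();print(o['t'],o['eef_pos'])
c=snap('side');pickle.dump(c,open('s23.pkl','wb'));cv2.imwrite('pics/s23.png',cv2.resize(c['color'][150:330,250:430,::-1].astype(np.uint8),None,fx=3.3,fy=3.3,interpolation=cv2.INTER_CUBIC))
E
```

```text
25.65 [ 0.5616 -0.0706  0.1857] [ 0.0005  0.9983 -0.0576 -0.0004] [-0.0682 -0.6583 -1.5128] [-0.0098  0.0711 -0.0268] 0.5035729848791926
25.7 [ 0.5615 -0.0709  0.1858]
```

View pics/w23.png

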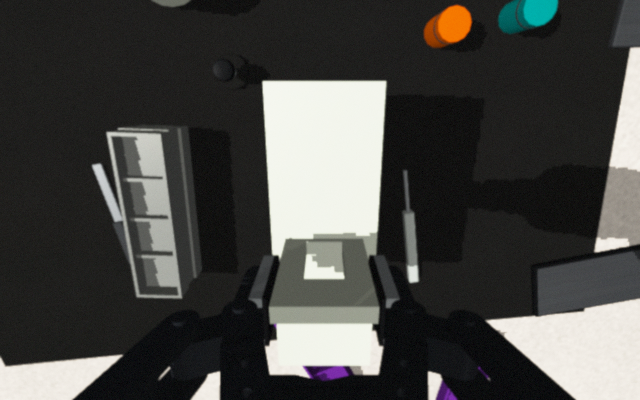

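View pics/s23.png

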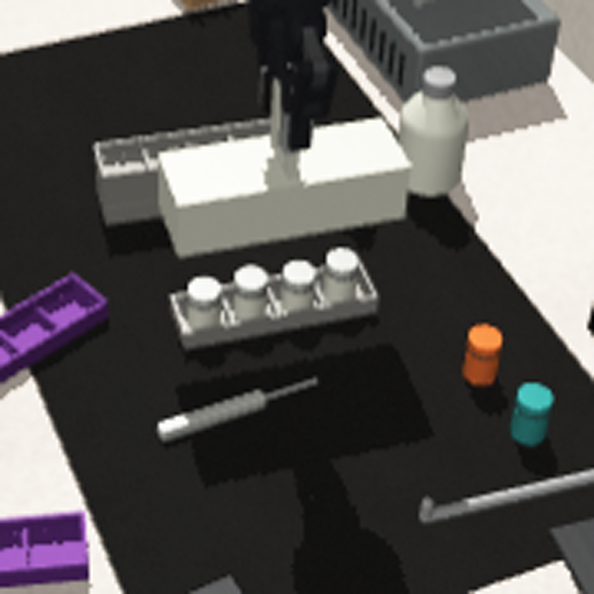

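```bash
python3 - <<'E'
from h import *
np.set_printoptions(precision=4,suppress=True)
c=pickle.load(open('w23.pkl','rb'))
zt=.1857-.1155+.09
im=c['color'][70:100,250:400,::-1].astype(np.uint8); cv2.imwrite('pics/z23.png',cv2.resize(im,None,fx=5,fy=5,interpolation=cv2.INTER_CUBIC))
A=atz(c,(262.5,80.5),zt);B=atz(c,(386.5,80.5),zt)
print(A,B,np.linalg.norm(A-B)); d=(A-B)[:2]/np.linalg.norm((A-B)[:2]); yaw=np.arctan2(-d[0],d[1]); m=(A+B)[:2]/2
print('yaw',yaw,'centre',m-.088*np.array([np.cos(yaw),np.sin(yaw)]))
# side: top corners
s=pickle.load(open('s23.pkl','rb'))
for n,p in dict(nl=(159,152),nr=(180,200),fr=(411,160),fl=(385,118)).items():
    uv=(250+p[0]/3.3-.3,150+p[1]/3.3-.3); print(n,uv,atz(s,uv,zt))
rb=fittray(s,(.5595,-.069,-.115),thr=90); print(rb[0],rb[1])
draw(s,[traymodel(rb[0])[:4],traymodel((.5595,-.0687,-.115))[:4]],'fs23.png',(290,220,400,260),6)
E
```

```text
[ 0.652  -0.0518  0.1602] [ 0.6451 -0.1113  0.1602] 0.059854165679953004
yaw -0.11559063947947612 centre [ 0.5611 -0.0714]
nl (297.8818181818182, 195.76060606060605) [ 0.4783 -0.0304  0.1602]
nr (304.24545454545455, 210.3060606060606) [ 0.4735 -0.0868  0.1602]
fr (374.24545454545455, 198.1848484848485) [ 0.6475 -0.1061  0.1602]
fl (366.3666666666667, 185.45757575757574) [ 0.6526 -0.0539  0.1602]
[ 0.5631 -0.0539 -0.1096] 0.10619307832422586
```

View pics/fs23.png

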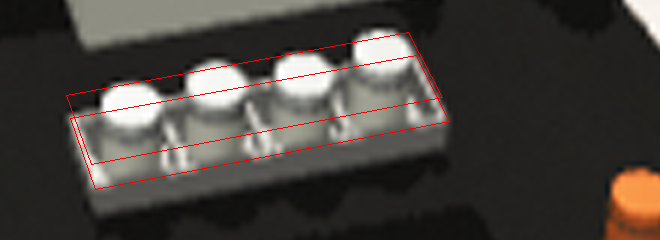

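View pics/z23.png

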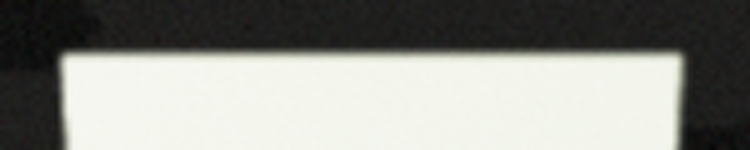

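Emit:
step_arm:
  increments:
    - [-0.002, 0.002, -0.015, 0, 0, 0, 0.3]
    - [-0.002, 0.002, -0.035, 0, 0, 0, 0.3]
    - [-0.002, 0.002, -0.05, 0, 0, 0, 0.3]
    - [-0.002, 0.002, -0.06, 0, 0, 0, 0.3]
    - [-0.002, 0.002, -0.06, 0, 0, 0, 0.3]
    - [-0.002, 0.002, -0.06, 0, 0, 0, 0.3]

```text
t: 26.25
eef_pos: [0.5599, -0.0676, 0.126]
tool_rot: [0.0, 0.998, -0.057, -0.0]
contact_force: [0.2, -0.4, -1.7]
gripper_width: 0.505
```

```bash
python3 - <<'E'
from h import *
np.set_printoptions(precision=4,suppress=True)
o=bot.get_obs();print(o['t'],o['eef_pos'],o['tool_rot'],o['contact_force'],o['torque'],o['gripper_width'])
c=snap('wrist','w24.png')
o=bot.get_obs();print(o['t'],o['eef_pos'])
zt=o['eef_pos'][2]-.1155+.09
A=atz(c,(262.5,80.5),zt);B=atz(c,(386.5,80.5),zt)
d=(A-B)[:2]/np.linalg.norm((A-B)[:2]); yaw=np.arctan2(-d[0],d[1]); m=(A+B)[:2]/2
print('yaw',yaw,'centre',m-.088*np.array([np.cos(yaw),np.sin(yaw)]))
c=snap('side');cv2.imwrite('pics/s24.png',cv2.resize(c['color'][180:280,280:410,::-1].astype(np.uint8),None,fx=5.5,fy=5.5,interpolation=cv2.INTER_CUBIC))
E
```

```text
26.25 [ 0.5599 -0.0676  0.126 ] [ 0.0001  0.9984 -0.0572 -0.0003] [ 0.2211 -0.3805 -1.6556] [ 0.0066 -0.0377 -0.0117] 0.5047177861460094
26.3 [ 0.5606 -0.0674  0.1267]
yaw -0.11495302758441074 centre [ 0.5594 -0.0684]
```

View pics/s24.png

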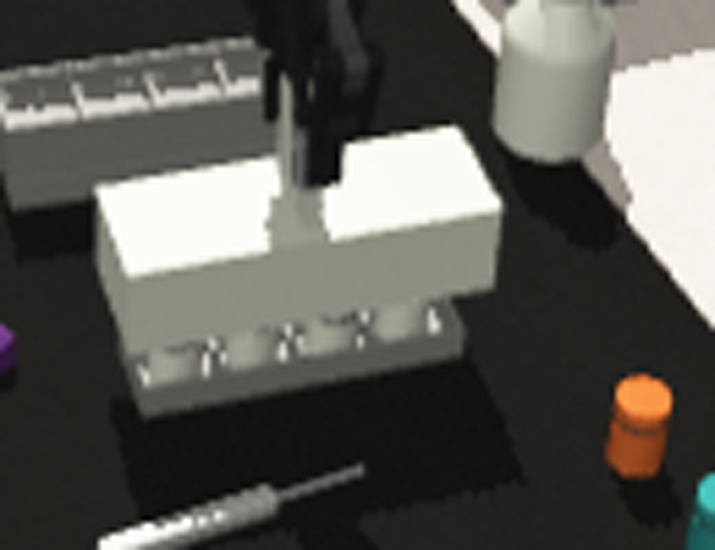

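View pics/w24.png

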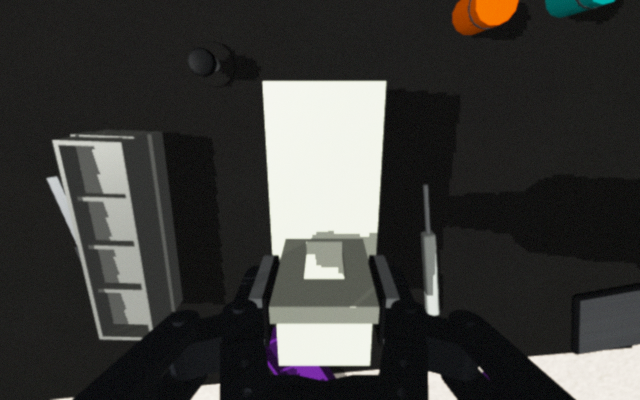

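Emit:
step_arm:
  increments:
    - [0, 0, -0.008, 0, 0, 0, 0.3]
    - [0, 0, -0.016, 0, 0, 0, 0.3]
    - [0, 0, -0.024, 0, 0, 0, 0.3]
    - [0, 0, -0.03, 0, 0, 0, 0.3]
    - [0, 0, -0.035, 0, 0, 0, 0.3]
    - [0, 0, -0.035, 0, 0, 0, 0.3]

```text
t: 26.85
eef_pos: [0.5592, -0.0668, 0.0895]
tool_rot: [-0.0, 0.998, -0.057, -0.001]
contact_force: [-0.3, -0.1, -2.0]
gripper_width: 0.502
```

Emit:
step_arm:
  increments:
    - [0, 0, -0.005, 0, 0, 0, 0.3]
    - [0, 0, -0.01, 0, 0, 0, 0.3]
    - [0, 0, -0.0135, 0, 0, 0, 0.3]
    - [0, 0, -0.0145, 0, 0, 0, 0.3]
    - [0, 0, -0.0145, 0, 0, 0, 0.3]

```text
t: 27.27
eef_pos: [0.5602, -0.0668, 0.0767]
tool_rot: [0.0, 0.998, -0.057, -0.0]
contact_force: [-2.4, 0.2, 2.3]
gripper_width: 0.504
```

```bash
python3 - <<'E'
from h import *
np.set_printoptions(precision=4,suppress=True)
o=bot.get_obs();print(o['t'],o['eef_pos'],o['tool_rot'],o['contact_force'],o['torque'],o['gripper_width'])
c=snap('side');cv2.imwrite('pics/s25.png',cv2.resize(c['color'][180:280,280:410,::-1].astype(np.uint8),None,fx=5.5,fy=5.5,interpolation=cv2.INTER_CUBIC))
E
```

```text
27.2667 [ 0.5602 -0.0668  0.0767] [ 0.0001  0.9984 -0.0566 -0.    ] [-2.3802  0.1996  2.3096] [ 0.0279  0.2713 -0.0131] 0.5044341216263799
```

View pics/s25.png

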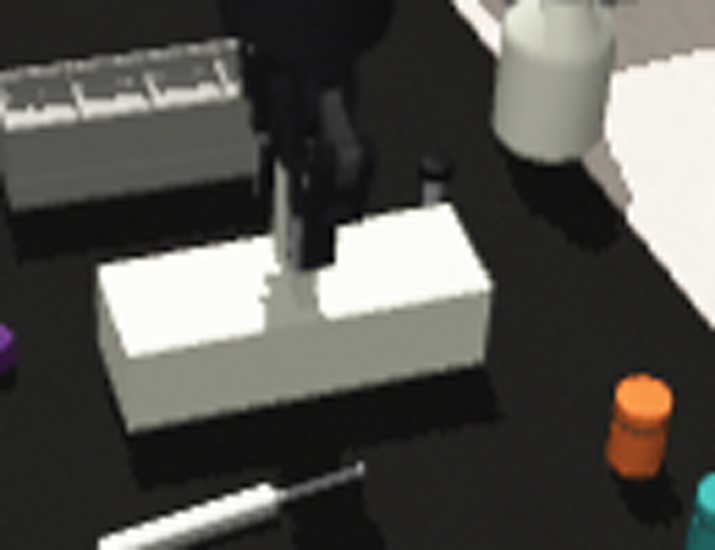

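Emit:
step_arm:
  increments:
    - [0, 0, 0, 0, 0, 0, 0.1]
    - [0, 0, 0, 0, 0, 0, -0.05]
    - [0, 0, 0, 0, 0, 0, -0.25]
    - [0, 0, 0, 0, 0, 0, -0.3]
    - [0, 0, 0.01, 0, 0, 0, -0.3]
    - [0, 0, 0.035, 0, 0, 0, -0.4]
    - [0, 0, 0.07, 0, 0, 0, -0.4]
    - [0, 0, 0.11, 0, 0, 0, -0.4]
    - [0, 0, 0.15, 0, 0, 0, -0.4]
    - [0, 0, 0.17, 0, 0, 0, -0.4]

```text
t: 28.15
eef_pos: [0.5622, -0.0666, 0.2525]
tool_rot: [-0.0, 0.998, -0.057, 0.004]
contact_force: [0.6, -0.2, -0.1]
gripper_width: 0.697
```

Emit:
step_arm:
  increments:
    - [-0.02, 0.0, 0.02, 0, 0, 0, -0.4]
    - [-0.03, 0.0, 0.03, 0, 0, 0, -0.4]
    - [-0.03, 0.0, 0.03, 0, 0, 0, -0.4]
    - [-0.03, 0.0, 0.03, 0, 0, 0, -0.4]

```text
t: 28.48
eef_pos: [0.5304, -0.0669, 0.2776]
tool_rot: [0.0, 0.998, -0.057, 0.001]
contact_force: [-0.3, -0.3, 0.1]
gripper_width: 0.706
```

```bash
python3 - <<'E'
from h import *
np.set_printoptions(precision=4,suppress=True)
o=bot.get_obs();print(o['t'],o['eef_pos'],o['tool_rot'],o['contact_force'],o['torque'],o['gripper_width'])
c=snap('wrist','w26.png');pickle.dump(c,open('w26.pkl','wb'))
def box(x,y,a,z):
    R=np.array([[np.cos(a),-np.sin(a)],[np.sin(a),np.cos(a)]]); q=np.array([[88,30],[88,-30],[-88,-30],[-88,30]])/1000@R.T+[x,y]; return np.c_[q,np.full(4,z)]
draw(c,[box(.5595,-.0687,-.115,.05),traymodel((.5505,.0915,-.148),.036)[:4]],'f26.png')
s=snap('side');pickle.dump(s,open('s26.pkl','wb'))
draw(s,[box(.5595,-.0687,-.115,.05),box(.5595,-.0687,-.115,.0)],'fs26.png',(270,150,420,270),5.3)
E
```

```text
28.4833 [ 0.5304 -0.0669  0.2776] [ 0.0002  0.9984 -0.0567  0.0012] [-0.3432 -0.2613  0.1383] [-0.0354  0.0247  0.0105] 0.7059805266095844
```

View pics/f26.png

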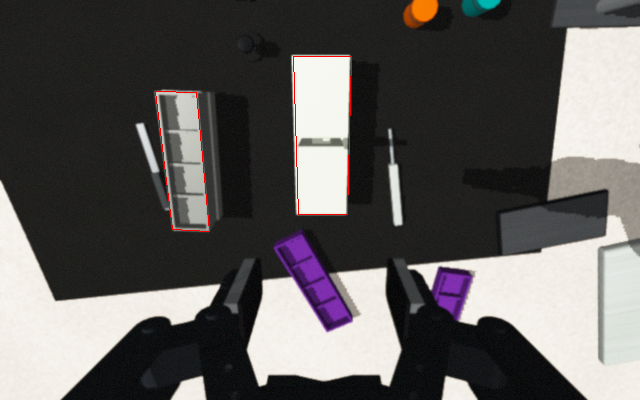

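View pics/fs26.png

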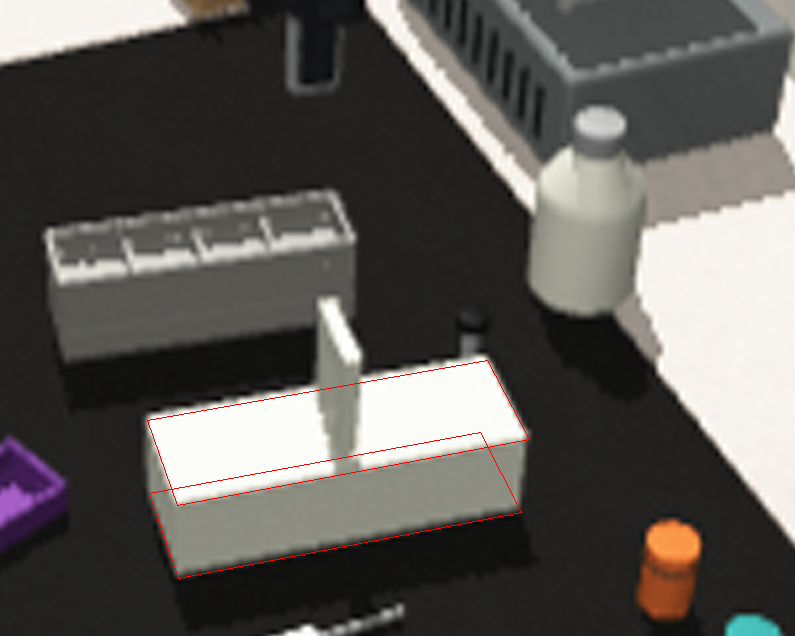

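```bash
python3 - <<'E'
from h import *
np.set_printoptions(precision=4,suppress=True)
for n in ('wrist','top'):
  c=snap(n)
  for th in ['tweezers','suction_lifter','driver','phone','alcohol','cover']:
    for r in bot.place_of(th,n)[:1]:
        print(n,th,round(r['conf'],2),atz(c,np.array(r['location'])*[640,400],0)[:2])
o=bot.get_obs();print(o['t'],o['joint_vel'])
print(bot.hand_in())
E
```

```text
wrist tweezers 0.69 [0.5473 0.1545]
wrist suction_lifter 0.82 [0.6728 0.0017]
wrist driver 0.62 [ 0.5001 -0.1548]
wrist phone 0.6 [ 0.4062 -0.3677]
wrist cover 0.9 [ 0.5616 -0.0681]
top tweezers 0.64 [0.5461 0.1655]
top suction_lifter 0.59 [0.6635 0.0035]
top phone 0.73 [ 0.4036 -0.3696]
top alcohol 0.8 [0.749  0.0395]
29.2833 [ 0.0016 -0.001  -0.001   0.0017 -0.0004 -0.0001 -0.0007]
the job is handed in; nothing more can be done
None
```

The job is finished and handed in at about 29 s, well inside the 72 s limit; `hand_in` gave no verdict. I moved the jars from tray_b and tray_c into the two free pockets of tray_main. Then I stacked tray_c and tray_b on tray_empty, lifted the cover off the hook and set it over tray_main.

**Jars:** In a wrist picture taken before covering, all four caps fell on their pocket centres to within a few mm when placed at the expected 43 mm height. They could not be seen again once the cover was on.

**Stack:** The top tray fits at (0.551, 0.091) and the middle one at (0.551, 0.092). The bottom one measured (0.549, 0.0905) before stacking. That is within about 2–3 mm and 0.01 rad.

**Cover:** Its outline matched the wanted pose over tray_main in both the wrist and side views, and it looked flat on the bench. As it touched down the wrist showed a few newtons and a small tilting moment, both gone after release.

**Bystanders:** Positions in the last pictures agree with the first ones to within about 5–15 mm, which is about the spread of the networks. The least certain is the tweezers, where the two cameras differ by 11 mm. The gripper was open and well clear of everything.

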